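Clear the bottles, weigh the pot behind them, restock the rack

ROBOT

A 6-joint arm with a two-finger parallel gripper is mounted at the origin on the work surface. World frame = base frame: x ahead of the robot, y to its left, z up, the work surface at z = 0. Lengths are in m, angles in rad, forces in N, time in s.
With the tool pointing down it reaches from about 0.425 to 0.925 m from the base axis. Payload 12.5 kg.
Tool frame: the origin (TCP) lies midway between the tips of the shut fingers; the grasp point (between the pads) lies manip.hold_point_z behind it (manip.hold_point_z is the distance from the TCP to the grasp point, in m); z points along the fingers, y is the direction in which the jaws open and shut (so a half turn about z gives the same grasp; the last joint's range is limited). The gripper opens to 85 mm and grips with 20 to 120 N. Pads are 22 mm wide; open, the fingers measure 114 mm over their backs; the gripper's body (76 mm by 85 mm) begins 54 mm behind the grasp point. The pads swing forward as they close: fully open they stand 13 mm farther back than shut.
Start: joints at [1.044, 0.491, 1.559, -0, 1.092, -0.106], TCP at [0.255, 0.571, 0.231] pointing down, gripper open.
Joint ranges: [-3.1, 3.1], [-0.84, 2.19], [0.05, 2.79], [-1.13, 4.28], [0.06, 2.93], [-2.69, 2.69]. Speed limits (rad/s): [2.22, 2.22, 2.79, 3.14, 3.14, 3.14].

INTERFACE

Orientations are given as a rotation vector (axis times angle).
In Python, from rig import manip gives the robot as it stands.
- The arm moves only by the tool servo_tool, never from a script. Its argument "plan" is a list of rows, each a list of 3 entries, a list of its own where there are three numbers: the shift along the tool's x, y, z in mm, then the turn, a rotation vector about the tool's x, y, z in rad, then the opening in per cent of the stroke, from 0 (shut) to 100 (fully open). In form: [[[x, y, z], [rx, ry, rz], grip], ...]. A call has exactly 10 rows; each row is the pose to reach, as a shift and turn from the pose commanded when the call began, along the tool's axes at that moment; what a row does not reach only later rows make up. A row lasts 1/10 s, in which the tool goes at most 50 mm and 8.59 degrees, less where a joint would pass 70% of its speed; a pose out of reach is approached as far as the arm can. A call with a gripper value outside its range is refused whole. The fingers move at their own pace and stop on an object; "newtons" is the grip in N (left out, the last holds). Time passes only in rows, so rows that repeat a pose let the fingers close, or fill a call up. It gives the time, the measured TCP pose, the force and the opening at its end, in the units of the state.
- manip.observe(): the state, without advancing time (a new reading comes with each control period).
- manip.get_image(name): name is "side" or "top"; returns the picture (420x560x3 uint8, blue, green, red); there is no depth.
- manip.camera_params(name): a dict with "intrinsics" (3x3 intrinsics, pixels), "eye" and "rotation" of the camera in the world. Camera axes: x right, y down, z forward; pixel columns grow to the right and rows downward; lengths in m; the calibration is good to about 2 mm. A picture is of the moment at which its call begins. camera_params takes no time and is no camera call.
- manip.hand_in(): hands the job in, once; it reports no verdict.
The state is a dict: "time_s": time; "joint_pos": joint angles; "dq": joint speeds; "effort": joint torques, N m; "ee_pos": TCP position; "tool_rot": TCP orientation; "ft_force": force on the tool from outside, world axes, zero at the start; "moment": the same for the moment, N m; "finger_gap": finger opening in m.
Only numpy, scipy, OpenCV 4.12 (cv2) and the standard library are available. Lean on these libraries where they do the work, as an engineer would, in place of code of your own. Each camera call takes 0.05 s, during which the arm holds its last target.

TASK

The low sample pot on the white bench tray is hemmed in by three tall containers: first stand all three on the dark side mat while the pot stays where it is, then, with all three still standing on the mat, put the pot in the middle of the balance pan and leave it there. Only then put each container back on the tray, on the very pad where it stood at the start. Keep everything upright and leave the tip box, beaker and timer alone.

Things in the scene. Friction and masses are not known exactly. Their poses are not given: they have to be found in the camera images.
- round_bottle_mid (a point): round white bottle with sloping shoulders and a narrow grey cap: 100 mm tall, straight body 42 mm across up to 72 mm above its foot, cap 25 mm across. Point on its axis, half-way up (50 mm above its foot); z up. Take all three tall containers by the upper part of the straight body, 58 to 64 mm above the foot, so that the gripper clears the cap and the pot. Weighs about 0.2 kg (varies). It starts on one of the three outer pads of the tray
- square_bottle_mid (a point): square white bottle with a grey round cap: body 40 x 40 mm up to 76 mm above its foot, cap 30 mm across, 92 mm tall in all. Point on its axis, half-way up (46 mm above its foot); x and y square to the faces, z up. At the start its faces are parallel to the tray's edges. About 0.22 kg (varies)
- canister_mid (a point): straight bare-metal canister with a full-width grey cap: 44 mm across (cap 45), 94 mm tall, body 78 mm of it. Point on its axis, half-way up (47 mm above its foot); z up. About 0.24 kg (varies)
- pot_mid (a point): low sample pot with a grey lid: 34 mm tall; lower body 42 mm across and 20 mm high, lid 46 mm across and 14 mm high. Point on its axis, half-way up (17 mm above its foot); z up. About 0.12 kg (varies). It starts on the inner pad of the tray
- rack: fixed white bench tray, 190 mm (x) by 210 mm (y), floor 8 mm above the bench, rims 4 mm thick and 10 mm above the floor along its two sides and far edge, none along its near edge. Origin under its centre, at bench height; x points to its far edge, z up. Four dark flush round pads 54 mm across: inner pad (the pot) at x +25, y 0 mm; outer pads (one tall container each, which on which varies) at x -40, y 0; x +25, y +63; x +25, y -63 mm
- mat: fixed dark rubber mat, 260 mm (x) by 120 mm (y), 4 mm thick, empty, on one side of the tray (left or right varies). Origin in the centre of its underside, at bench height; x along its length, z up
- pan (a point): centre of the top of the round steel pan (100 mm across, rigid) of a white laboratory balance, 48 mm above the bench; the balance is fixed, on the other side of the tray from the mat. x points away from the balance's display; its housing (150 mm wide, 36 mm high) reaches from 125 mm behind the pan centre (-x, display end) to 75 mm beyond it (+x)
- tip_box_mid (a point): bystander: loose grey box of pipette tips, 85 x 120 x 51 mm high, beyond the tray; point on its axis 22 mm above the bench. Leave alone
- beaker_mid (a point): bystander: loose white beaker, 68 mm across, 85 mm tall, beyond the tray; point on its axis 42 mm above the bench. Leave alone
- timer_mid (a point): bystander: loose black bench timer, 60 x 70 x 18 mm, beyond the tray; point in its middle 9 mm above the bench. Leave alone
There are look-alikes about, which are no part of the job. Leave any purple look-alike of the part that bears pot_mid alone. Leave any pink look-alike of the part that bears canister_mid alone.

How it is judged:
On the way, in this order (a step that is already met when the one before it is completed fails the run):
1. all three tall containers stand upright on the mat, the pot still in its place (within 15 mm) (x of round_bottle_mid in the frame of mat between -0.13 and 0.13 m and y of round_bottle_mid in the frame of mat between -0.06 and 0.06 m and z of round_bottle_mid in the frame of mat below 0.06 m and angle between each of round_bottle_mid, square_bottle_mid, canister_mid's own z axis and vertical below 0.15 rad and x of square_bottle_mid in the frame of mat between -0.13 and 0.13 m and y of square_bottle_mid in the frame of mat between -0.06 and 0.06 m and z of square_bottle_mid in the frame of mat below 0.056 m and x of canister_mid in the frame of mat between -0.13 and 0.13 m and y of canister_mid in the frame of mat between -0.06 and 0.06 m and z of canister_mid in the frame of mat below 0.057 m and distance of pot_mid from where it was at the start of the episode below 0.015 m and linear speed of each of round_bottle, square_bottle, canister below 0.02 m/s and angular speed of each of round_bottle, square_bottle, canister below 0.3 rad/s), for 0.2 s.
2. the pot stands in the middle of the balance pan while all three containers stand on the mat (horizontal distance between pot_mid and pan below 0.015 m and z of pot_mid in the frame of pan below 0.023 m and angle between each of pot_mid, round_bottle_mid, square_bottle_mid, canister_mid's own z axis and vertical below 0.15 rad and linear speed of pot below 0.02 m/s and angular speed of pot below 0.3 rad/s and x of round_bottle_mid in the frame of mat between -0.13 and 0.13 m and y of round_bottle_mid in the frame of mat between -0.06 and 0.06 m and z of round_bottle_mid in the frame of mat below 0.06 m and x of square_bottle_mid in the frame of mat between -0.13 and 0.13 m and y of square_bottle_mid in the frame of mat between -0.06 and 0.06 m and z of square_bottle_mid in the frame of mat below 0.056 m and x of canister_mid in the frame of mat between -0.13 and 0.13 m and y of canister_mid in the frame of mat between -0.06 and 0.06 m and z of canister_mid in the frame of mat below 0.057 m), for 0.2 s.
At the end, for the whole second after the job is handed in: The pot stands upright on the balance pan, its axis within 15 mm of the pan's centre; each tall container stands upright within 15 mm of where it stood at the start; all released and at rest; tip box, beaker and timer within 30 mm of their starts (horizontal distance between pot_mid and pan below 0.015 m and z of pot_mid in the frame of pan below 0.023 m and angle between each of pot_mid, round_bottle_mid, square_bottle_mid, canister_mid's own z axis and vertical below 0.15 rad and linear speed of each of pot, round_bottle, square_bottle, canister below 0.02 m/s and angular speed of each of pot, round_bottle, square_bottle, canister below 0.3 rad/s and distance of each of round_bottle_mid, square_bottle_mid, canister_mid from where it was at the start of the episode below 0.015 m and distance of each of tip_box_mid, beaker_mid, timer_mid from where it was at the start of the episode below 0.03 m); the robot touches nothing.
It fails at once if a container or the pot tipped by more than about 35 degrees (angle between any of round_bottle_mid, square_bottle_mid, canister_mid, pot_mid's own z axis and vertical above 0.6 rad).
It fails at once if a bystander moved by more than 30 mm (distance of any of tip_box_mid, beaker_mid, timer_mid from where it was at the start of the episode above 0.03 m).
It also fails if it takes over 133 s, if anything falls off the work surface, if the arm or the gripper's body presses on something with over 40 N, if the wrist force passes 120 N, or if a joint passes its speed limit or range.

## Working session

There is one attempt and no reset: what is moved stays moved. The work goes in short steps, Python scripts to look and compute and a tool call to move; the robot and the scene stay as the last step left them, time stands still between calls to the robot, and variables do not carry over. Pictures are saved under pics/ and viewed, and the job is handed in when it is done.

Besides the shell and the picture viewer there is one more tool, called after "Request:" as name(argument=value, ...) on one line, values as JSON. servo_tool: Moves the arm, as the interface text tells. Its arguments: {"type":"object","properties":{"plan":{"type":"array","items":{"type":"array"}},"newtons":{"type":"number"}},"required":["plan"]}

```bash
ls; mkdir -p pics; python3 - <<'E'
from rig import manip
import cv2,numpy as np
print(manip.observe()); print(manip.hold_point_z)
for n in("side","top"):
    im=manip.get_image(n); cv2.imwrite(f"pics/{n}0.png",im); p=manip.camera_params(n); print(n,p)
E
```

```text
pics
{'time_s': 0.0, 'joint_pos': array([ 1.04439016e+00,  4.91538585e-01,  1.55948456e+00,  8.96265031e-07,
        1.09168750e+00, -1.05580943e-01]), 'dq': array([ 9.05807235e-04, -1.26207282e-04,  1.24428848e-03,  5.24948763e-04,
        1.80501739e-05,  7.93421255e-04]), 'effort': array([ 2.04916291e-04, -6.18454957e+01, -2.61599135e+01, -1.24254811e-04,
        3.96523217e-03, -1.77790344e-05]), 'ee_pos': array([0.25516811, 0.5702757 , 0.23072868]), 'tool_rot': array([-6.56091629e-01, -3.07196318e+00,  1.66862029e-03]), 'ft_force': array([-0.39751462,  0.95459092, -0.3986968 ]), 'moment': array([-0.01631895, -0.0018592 ,  0.04055847]), 'finger_gap': 0.08550656303303199}
0.0187
side {'intrinsics': array([[379.54145965,   0.        , 284.87994461],
       [  0.        , 379.54145965, 213.40791262],
       [  0.        ,   0.        ,   1.        ]]), 'eye': array([0.46306168, 0.59357268, 0.42921146]), 'rotation': array([-0.23784656,  2.62315957, -1.50950386])}
top {'intrinsics': array([[383.46153823,   0.        , 278.67313547],
       [  0.        , 383.46153823, 213.12133444],
       [  0.        ,   0.        ,   1.        ]]), 'eye': array([ 0.54018819, -0.01108041,  0.73225946]), 'rotation': array([-2.12698927,  2.18410705, -0.10161637])}
```

View pics/side0.png

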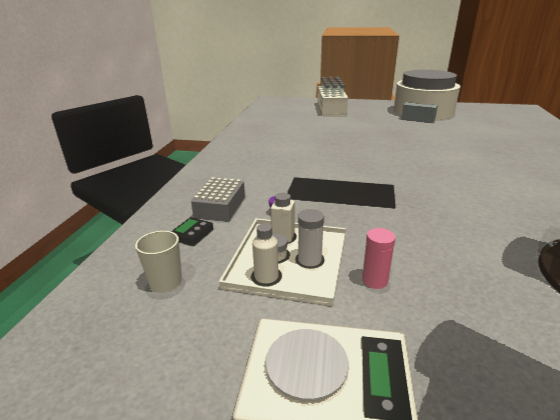

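View pics/top0.png

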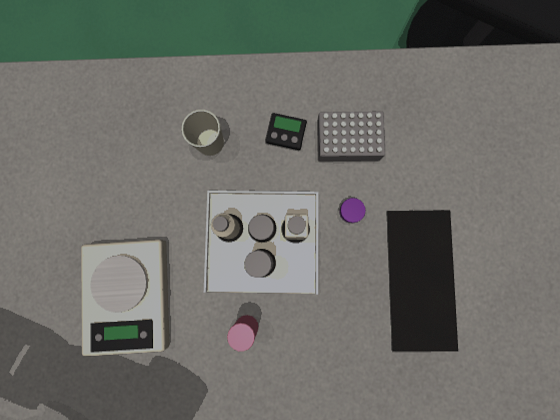

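The top view shows the tray around (262,242), with the round bottle at (225,225), the square bottle at (297,225), the canister at (259,263) and the pot at (262,228). The mat is at (422,280) and the pan at (119,283). There are two look-alikes: pink at (241,336) and purple at (352,210).

```bash
cat > h.py <<'E'
import numpy as np,cv2
from scipy.spatial.transform import Rotation as R
from rig import manip
def cam(n):
    p=manip.camera_params(n); return p['intrinsics'],np.array(p['eye']),R.from_rotvec(p['rotation']).as_matrix()
def ray(n,uv,z):
    K,e,M=cam(n); d=M@np.linalg.inv(K)@np.array([uv[0],uv[1],1.]); t=(z-e[2])/d[2]; return (e+t*d)
def proj(n,P):
    K,e,M=cam(n); q=K@(M.T@(np.array(P)-e)); return q[:2]/q[2]
E
python3 - <<'E'
from h import *
im=cv2.imread('pics/top0.png'); hsv=cv2.cvtColor(im,cv2.COLOR_BGR2HSV); g=cv2.cvtColor(im,cv2.COLOR_BGR2GRAY)
def comp(mask,seed=None,roi=None):
    c,_=cv2.findContours(mask.astype(np.uint8)*255,cv2.RETR_EXTERNAL,cv2.CHAIN_APPROX_NONE)
    return sorted(c,key=cv2.contourArea)[::-1]
def sub(x0,y0,x1,y1,m):
    o=np.zeros_like(m); o[y0:y1,x0:x1]=m[y0:y1,x0:x1]; return o
for name,box,m,z in [('tray',(195,180,330,305),g>140,0.012),('mat',(375,195,475,365),g<40,0.004),('bal',(70,230,175,365),(g>150),0.036)]:
    c=comp(sub(*box,m)); c=np.vstack([k for k in c if cv2.contourArea(k)>200]); r=cv2.minAreaRect(c); b=cv2.boxPoints(r)
    P=[ray('top',q,z) for q in b]
    W=np.array(P); print(name,r,'ctr',W.mean(0).round(4),'edges',[np.linalg.norm(W[i]-W[(i+1)%4]).round(4) for i in range(4)],'ang',[np.degrees(np.arctan2(*(W[(i+1)%4]-W[i])[[1,0]])).round(2) for i in range(4)])
    print(W[:,:2].round(4).tolist())
for z0,(a,b,c,d) in [('t',(190,175,335,310)),('b',(70,230,175,365))]:
    cv2.imwrite(f'pics/crop_{z0}.png',cv2.resize(im[b:d,a:c],None,fx=4.,fy=4.,interpolation=cv2.INTER_CUBIC))
K,e,M=cam('top');print(M.round(3))
E
```

```text
tray ((260.90997314453125, 241.54302978515625), (114.03539276123047, 102.93001556396484), 1.023030161857605) ctr [0.5698 0.0354 0.012 ] edges [np.float64(0.1934), np.float64(0.2175), np.float64(0.1922), np.float64(0.2111)] ang [np.float64(-1.24), np.float64(-92.68), np.float64(176.87), np.float64(87.64)]
[[0.4778, 0.1446], [0.6712, 0.1404], [0.661, -0.0769], [0.4691, -0.0664]]
mat ((422.0283203125, 280.4989318847656), (141.54075622558594, 65.18001556396484), 87.83892822265625) ctr [ 0.4911 -0.263   0.004 ] edges [np.float64(0.1232), np.float64(0.2597), np.float64(0.1183), np.float64(0.2602)] ang [np.float64(-89.4), np.float64(177.82), np.float64(90.9), np.float64(-1.11)]
[[0.6204, -0.2052], [0.6216, -0.3283], [0.3621, -0.3184], [0.3602, -0.2001]]
bal ((120.96585083007812, 297.60552978515625), (111.54732513427734, 81.20263671875), 88.2901840209961) ctr [0.475  0.2875 0.036 ] edges [np.float64(0.1493), np.float64(0.197), np.float64(0.1445), np.float64(0.1978)] ang [np.float64(-89.8), np.float64(-177.75), np.float64(90.45), np.float64(3.61)]
[[0.5734, 0.3672], [0.5739, 0.2179], [0.3771, 0.2102], [0.3759, 0.3547]]
[[-0.025 -0.993  0.112]
 [-0.999  0.027  0.016]
 [-0.019 -0.111 -0.994]]
```

View pics/crop_t.png

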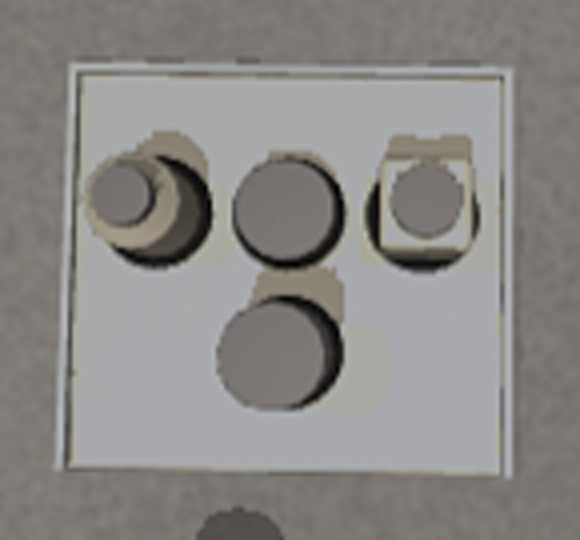

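View pics/crop_b.png

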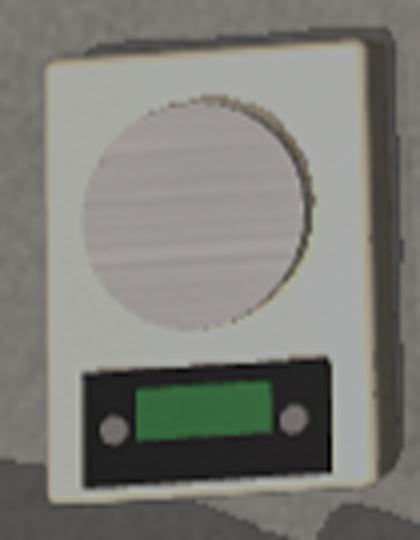

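```bash
python3 - <<'E'
from h import *
def u(p,o): return ((p[0]+.5)/4-.5+o[0],(p[1]+.5)/4-.5+o[1])
T=(190,175);B=(70,230)
W=np.array([ray('top',u(p,T),.018) for p in [(70,64),(513,69),(511,477),(57,469)]]);print('tray corners',W[:,:2].round(4).tolist(),W.mean(0).round(4))
d=W[0]-W[1];print('yaw',np.degrees(np.arctan2(-d[0],d[1])), [np.degrees(np.arctan2(*(W[a]-W[b])[[1,0]])) for a,b in((1,2),(0,3))], np.linalg.norm(d),np.linalg.norm(W[1]-W[2]),np.linalg.norm(W[0]-W[3]))
for n,p,z in [('round',(122,195),.108),('square',(426,200),.100),('can',(271,353),.102),('pot',(285,212),.042)]:
    w=ray('top',u(p,T),z);print(n,w[:2].round(4),'side',proj('side',w).round(1))
pn=ray('top',u((195,214),B),.048);print('pan',pn.round(4),proj('side',pn).round(1))
W=np.array([ray('top',u(p,B),.036) for p in [(47,60),(362,40),(377,487),(48,502)]]);print('bal',W[:,:2].round(4).tolist())
# circle fits
im=cv2.imread('pics/top0.png').astype(int)
hsv=cv2.cvtColor(cv2.imread('pics/top0.png'),cv2.COLOR_BGR2HSV)
for n,p in [('round',(122,195)),('sq',(426,200)),('can',(271,353)),('pot',(285,212))]:
    x,y=map(int,u(p,T));print(n,im[y,x],hsv[y,x])
x,y=map(int,u((195,214),B));print(im[y,x]); print('tray',im[285,290],'bal',im[240,100],'bg',im[300,200])
s=cv2.imread('pics/side0.png');cv2.imwrite('pics/side_c.png',cv2.resize(s[180:420,220:440],None,fx=2.5,fy=2.5,interpolation=cv2.INTER_CUBIC))
E
```

```text
tray corners [[0.667, 0.1347], [0.6586, -0.0744], [0.47, -0.0666], [0.4785, 0.1416]] [0.5685 0.0338 0.018 ]
yaw -2.2957554304541556 [np.float64(-2.384624749057237), np.float64(-2.0877161814292315)] 0.20935583987240663 0.18880860515192635 0.18861996329001604
round [0.596  0.0952] side [264.3 226.2]
square [ 0.5913 -0.0293] side [282.4 195.4]
can [0.5302 0.0359] side [310.1 214.4]
pot [0.5923 0.0328] side [275.8 239.2]
pan [0.5    0.2873 0.048 ] [306.7 358.9]
bal [[0.5704, 0.3622], [0.5757, 0.2175], [0.3783, 0.209], [0.375, 0.3555]]
round [112 114 118] [ 10  13 118]
sq [115 117 122] [  9  15 122]
can [117 118 123] [  5  12 123]
pot [114 116 120] [ 10  13 120]
[147 150 155]
tray [174 169 168] bal [101 105 108] bg [117 122 125]
```

View pics/side_c.png

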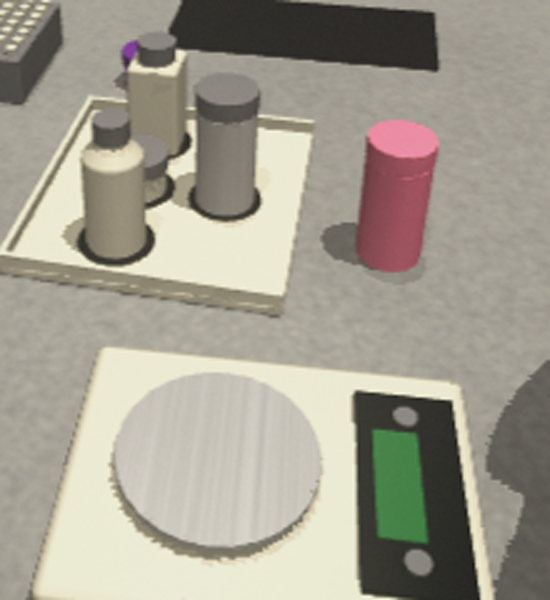

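What could be taken for each target (top view):
- **Canister:** bare metal at (259,263) or the pink look-alike at (241,336). I choose the metal one.
- **Pot:** grey-lidded at (262,228) or purple at (352,210). I choose the grey one.
- **Bottles:** round at (220,223) and square at (296,225), with no look-alikes.

The tray crop confirms these. The four positions match the pad geometry to within 2 mm (tray centre 0.5685, 0.0338, yaw −2.3°).

```bash
cat >> h.py <<'E'
YAW=np.radians(-2.3)
def rel(x,y,z,yaw=YAW):
    s=manip.observe(); M=R.from_rotvec(s['tool_rot']).as_matrix()
    ys=np.array([-np.sin(yaw),np.cos(yaw),0]); zs=np.array([0,0,-1.]); T=np.c_[np.cross(ys,zs),ys,zs]
    sh=M.T@(np.array([x,y,z])-s['ee_pos'])*1000
    print('shift',sh.round(1),'turn',R.from_matrix(M.T@T).as_rotvec().round(3))
def st():
    s=manip.observe(); print(round(s['time_s'],2),s['ee_pos'].round(4),s['tool_rot'].round(3),s['ft_force'].round(1),round(s['finger_gap'],4))
E
python3 -c "
from h import *
st(); rel(.591,-.0298,.2); rel(.591,-.0298,.0473)"
```

```text
0.1 [0.2552 0.5703 0.2308] [-6.560e-01 -3.072e+00  1.000e-03] [ 0.3 -1.   0.2] 0.0851
shift [-551.7 -410.6   31.1] turn [-0.001 -0.    -0.381]
shift [-551.7 -410.4  183.8] turn [-0.001 -0.    -0.381]
```

Request:
servo_tool(plan=[[[-40,-30,0],[0,0,-0.04],100],[[-80,-60,0],[0,0,-0.08],100],[[-120,-90,0],[0,0,-0.12],100],[[-160,-120,0],[0,0,-0.16],100],[[-200,-150,0],[0,0,-0.2],100],[[-240,-180,5],[0,0,-0.24],100],[[-280,-210,10],[0,0,-0.28],100],[[-320,-240,15],[0,0,-0.32],100],[[-360,-270,20],[0,0,-0.36],100],[[-400,-300,25],[0,0,-0.381],100]], newtons=40)

```text
time_s: 1.1
ee_pos: [0.4978, 0.1324, 0.2062]
tool_rot: [-0.06, -3.141, -0.0]
ft_force: [1.4, 1.7, -0.4]
finger_gap: 0.0852
```

```bash
python3 -c "
from h import *
st(); rel(.591,-.0298,.2); rel(.591,-.0298,.0473)"
```

```text
1.1 [0.4978 0.1324 0.2062] [-0.06  -3.141 -0.   ] [ 1.4  1.7 -0.4] 0.0852
shift [ -99.3 -158.5    6.1] turn [ 0.    -0.     0.002]
shift [ -99.3 -158.5  158.8] turn [ 0.    -0.     0.002]
```

Request:
servo_tool(plan=[[[-22,-36,1],[0,0,0],100],[[-45,-72,3],[0,0,0],100],[[-68,-108,5],[0,0,0],100],[[-90,-144,6],[0,0,0],100],[[-99,-158,10],[0,0,0],100],[[-99,-158,30],[0,0,0],100],[[-99,-158,50],[0,0,0],100],[[-99,-158,60],[0,0,0],100],[[-99,-158,60],[0,0,0],100],[[-99,-158,60],[0,0,0],100]])

```text
time_s: 2.1
ee_pos: [0.5901, -0.0271, 0.1469]
tool_rot: [0.062, 3.141, 0.0]
ft_force: [-0.3, -0.2, 0.1]
finger_gap: 0.0858
```

```bash
python3 -c "
from h import *
st(); rel(.591,-.0298,.0473)
for n in('side','top'): cv2.imwrite(f'pics/{n}1.png',manip.get_image(n))"
```

```text
2.1 [ 0.5901 -0.0271  0.1469] [0.062 3.141 0.   ] [-0.3 -0.2  0.1] 0.0858
shift [-1.  -2.7 99.6] turn [0.    0.    0.001]
```

View pics/side1.png

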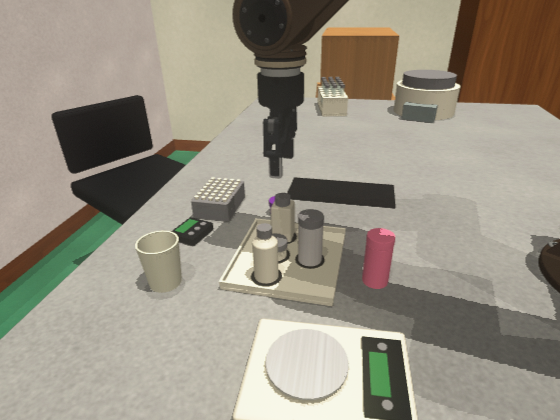

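The side view shows the gripper over the square bottle, fingertips near (277,172). I'm descending onto it now.

Request:
servo_tool(plan=[[[-1,-2.7,15],[0,0,0],100],[[-1,-2.7,30],[0,0,0],100],[[-1,-2.7,45],[0,0,0],100],[[-1,-2.7,60],[0,0,0],100],[[-1,-2.7,75],[0,0,0],100],[[-1,-2.7,88],[0,0,0],100],[[-1,-2.7,96],[0,0,0],100],[[-1,-2.7,99.5],[0,0,0],100],[[-1,-2.7,99.5],[0,0,0],100],[[-1,-2.7,99.5],[0,0,0],100]])

```text
time_s: 3.2
ee_pos: [0.5911, -0.0302, 0.0474]
tool_rot: [0.063, 3.14, -0.0]
ft_force: [0.1, 0.7, 0.2]
finger_gap: 0.085
```

```bash
python3 -c "
from h import *
st()
s=manip.get_image('side'); cv2.imwrite('pics/s2.png',cv2.resize(s[130:330,200:400],None,fx=3,fy=3))"
```

```text
3.2 [ 0.5911 -0.0302  0.0474] [ 0.063  3.14  -0.   ] [0.1 0.7 0.2] 0.085
```

View pics/s2.png

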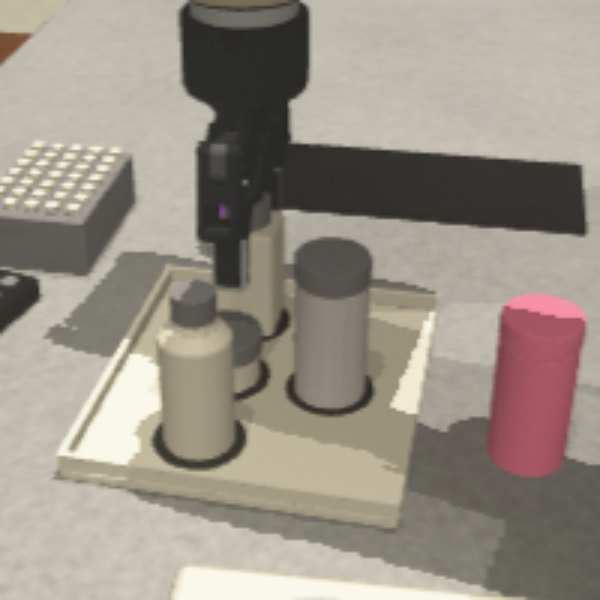

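The fingers straddle the square bottle, with the near finger at (230,250) in the crop above the pot. Next I close and lift.

Request:
servo_tool(plan=[[[0,0,0],[0,0,0],0],[[0,0,0],[0,0,0],0],[[0,0,0],[0,0,0],0],[[0,0,0],[0,0,0],0],[[0,0,0],[0,0,0],0],[[0,0,0],[0,0,0],0],[[0,0,0],[0,0,0],0],[[0,0,-5],[0,0,0],0],[[0,0,-10],[0,0,0],0],[[0,0,-20],[0,0,0],0]], newtons=40)

```text
time_s: 4.25
ee_pos: [0.5904, -0.0301, 0.0668]
tool_rot: [-0.062, -3.14, -0.0]
ft_force: [0.3, -0.9, -2.1]
finger_gap: 0.0396
```

Request:
servo_tool(plan=[[[0,0,-15],[0,0,0],0],[[0,0,-30],[0,0,0],0],[[0,0,-45],[0,0,0],0],[[0,0,-60],[0,0,0],0],[[0,0,-80],[0,0,0],0],[[0,0,-100],[0,0,0],0],[[0,0,-115],[0,0,0],0],[[0,0,-120],[0,0,0],0],[[0,0,-120],[0,0,0],0],[[0,0,-120],[0,0,0],0]])

```text
time_s: 5.25
ee_pos: [0.5904, -0.0301, 0.1864]
tool_rot: [-0.062, -3.14, -0.0]
ft_force: [-0.1, -0.6, -2.8]
finger_gap: 0.0399
```

```bash
python3 -c "
from h import *
st(); rel(.575,-.264,.19);rel(.575,-.264,.0443);rel(.575,-.264,.1)
s=manip.get_image('side'); cv2.imwrite('pics/s3.png',s)"
```

```text
5.25 [ 0.5904 -0.0301  0.1864] [-0.062 -3.14  -0.   ] [-0.1 -0.6 -2.8] 0.0399
shift [   6.1 -234.3   -3.7] turn [ 0.    -0.001  0.   ]
shift [   6.  -234.3  142. ] turn [ 0.    -0.001  0.   ]
shift [   6.  -234.3   86.3] turn [ 0.    -0.001  0.   ]
```

View pics/s3.png

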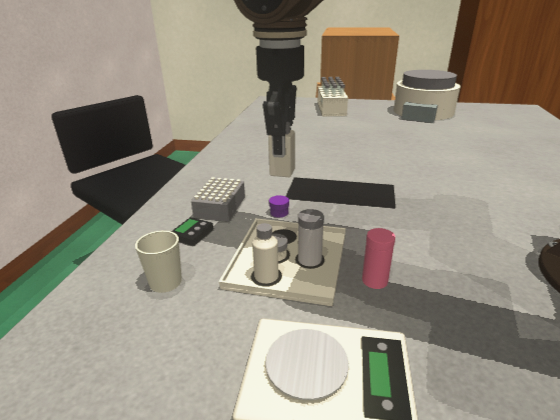

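The square bottle is held upright at (282,152) and its pad on the tray is empty.

Request:
servo_tool(plan=[[[1,-25,0],[0,0,0],0],[[2,-55,0],[0,0,0],0],[[3,-90,0],[0,0,0],0],[[4,-125,0],[0,0,0],0],[[5,-160,0],[0,0,0],0],[[6,-195,0],[0,0,0],0],[[6,-222,0],[0,0,0],0],[[6,-234,0],[0,0,0],0],[[6,-234,20],[0,0,0],0],[[6,-234,40],[0,0,0],0]])

```text
time_s: 6.3
ee_pos: [0.5754, -0.2638, 0.1461]
tool_rot: [0.063, 3.141, 0.0]
ft_force: [-0.2, 0.7, -2.5]
finger_gap: 0.0392
```

Request:
servo_tool(plan=[[[0,0,20],[0,0,0],0],[[0,0,40],[0,0,0],0],[[0,0,60],[0,0,0],0],[[0,0,75],[0,0,0],0],[[0,0,85],[0,0,0],0],[[0,0,92],[0,0,0],0],[[0,0,94],[0,0,0],0],[[0,0,94],[0,0,0],0],[[0,0,94],[0,0,0],0],[[0,0,94],[0,0,0],0]])

```text
time_s: 7.3
ee_pos: [0.5757, -0.2639, 0.0535]
tool_rot: [0.062, 3.14, -0.001]
ft_force: [-0.3, 0.2, -3.5]
finger_gap: 0.0395
```

```bash
python3 -c "
from h import *
st(); rel(.575,-.264,.0443)"
```

```text
7.3 [ 0.5757 -0.2639  0.0535] [ 6.20e-02  3.14e+00 -1.00e-03] [-0.3  0.2 -3.5] 0.0395
shift [ 0.7 -0.1  9.2] turn [-0.     0.001  0.   ]
```

Request:
servo_tool(plan=[[[0,0,4],[0,0,0],0],[[0,0,8],[0,0,0],0],[[0,0,10],[0,0,0],0],[[0,0,10],[0,0,0],0],[[0,0,10],[0,0,0],50],[[0,0,10],[0,0,0],60],[[0,0,10],[0,0,0],80],[[0,0,10],[0,0,0],100],[[0,0,10],[0,0,0],100],[[0,0,10],[0,0,0],100]])

```text
time_s: 8.3
ee_pos: [0.5755, -0.2638, 0.0429]
tool_rot: [0.063, 3.141, 0.0]
ft_force: [0.3, 0.1, -0.2]
finger_gap: 0.0855
```

Request:
servo_tool(plan=[[[0,0,0],[0,0,0],100],[[0,0,-10],[0,0,0],100],[[0,0,-25],[0,0,0],100],[[0,0,-45],[0,0,0],100],[[0,0,-70],[0,0,0],100],[[0,0,-100],[0,0,0],100],[[0,0,-130],[0,0,0],100],[[0,0,-145],[0,0,0],100],[[0,0,-150],[0,0,0],100],[[0,0,-150],[0,0,0],100]])

```text
time_s: 9.3
ee_pos: [0.5755, -0.2638, 0.1941]
tool_rot: [0.062, 3.139, -0.001]
ft_force: [0.1, -0.2, -0.0]
finger_gap: 0.0854
```

```bash
python3 -c "
from h import *
st(); rel(.5295,.0358,.16);rel(.5295,.0358,.0473)
s=manip.get_image('side'); cv2.imwrite('pics/s4.png',s)
s=manip.get_image('top'); cv2.imwrite('pics/t4.png',s)"
```

```text
9.3 [ 0.5755 -0.2638  0.1941] [ 6.200e-02  3.139e+00 -1.000e-03] [ 0.1 -0.2 -0. ] 0.0854
shift [ 57.9 297.6  33.8] turn [-0.001  0.002  0.   ]
shift [ 58.1 297.7 146.5] turn [-0.001  0.002  0.   ]
```

View pics/s4.png

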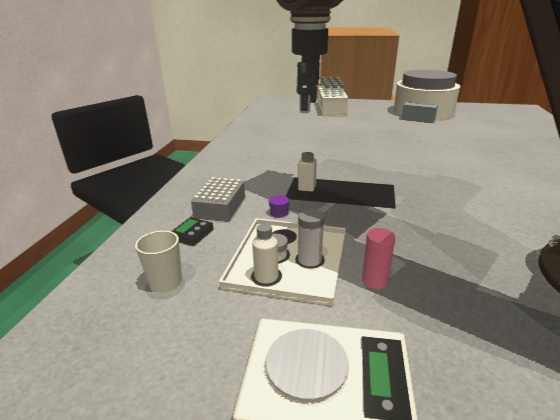

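The square bottle stands upright on the mat at (308,175). The canister is next.

Request:
servo_tool(plan=[[[7,35,0],[0,0,0],100],[[15,75,0],[0,0,0],100],[[23,115,0],[0,0,0],100],[[31,155,0],[0,0,0],100],[[39,195,0],[0,0,0],100],[[46,235,0],[0,0,0],100],[[53,270,0],[0,0,0],100],[[58,291,10],[0,0,0],100],[[58,297.5,25],[0,0,0],100],[[58,297.5,40],[0,0,0],100]])

```text
time_s: 10.4
ee_pos: [0.5288, 0.0371, 0.1517]
tool_rot: [-0.06, -3.14, -0.0]
ft_force: [0.2, 0.3, -0.3]
finger_gap: 0.085
```

```bash
python3 -c "
from h import *
st(); rel(.5295,.0358,.0473)"
```

```text
10.4 [0.5288 0.0371 0.1517] [-0.06 -3.14 -0.  ] [ 0.2  0.3 -0.3] 0.085
shift [ -0.8  -1.3 104.4] turn [ 0.    -0.001  0.002]
```

Request:
servo_tool(plan=[[[0,-1,15],[0,0,0],100],[[0,-1,30],[0,0,0],100],[[0,-1,45],[0,0,0],100],[[0,-1,60],[0,0,0],100],[[0,-1,75],[0,0,0],100],[[0,-1,90],[0,0,0],100],[[0,-1,99],[0,0,0],100],[[0,-1,104],[0,0,0],100],[[0,-1,104],[0,0,0],100],[[0,-1,104],[0,0,0],100]])

```text
time_s: 11.4
ee_pos: [0.5294, 0.0348, 0.0492]
tool_rot: [0.062, 3.141, 0.0]
ft_force: [-0.6, -0.3, -0.4]
finger_gap: 0.0854
```

Request:
servo_tool(plan=[[[0,0,0],[0,0,0],0],[[0,0,0],[0,0,0],0],[[0,0,0],[0,0,0],0],[[0,0,0],[0,0,0],0],[[0,0,0],[0,0,0],0],[[0,0,0],[0,0,0],0],[[0,0,0],[0,0,0],0],[[0,0,0],[0,0,0],0],[[0,0,0],[0,0,0],0],[[0,0,0],[0,0,0],0]])

```text
time_s: 12.4
ee_pos: [0.5295, 0.0349, 0.0494]
tool_rot: [0.062, 3.14, 0.0]
ft_force: [-0.1, 2.4, 5.9]
finger_gap: 0.0435
```

```bash
python3 -c "
from h import *
st()"
```

```text
12.4 [0.5295 0.0349 0.0494] [0.062 3.14  0.   ] [-0.1  2.4  5.9] 0.0435
```

Request:
servo_tool(plan=[[[0,0,-5],[0,0,0],0],[[0,0,-15],[0,0,0],0],[[0,0,-30],[0,0,0],0],[[0,0,-50],[0,0,0],0],[[0,0,-70],[0,0,0],0],[[0,0,-90],[0,0,0],0],[[0,0,-110],[0,0,0],0],[[0,0,-130],[0,0,0],0],[[0,0,-140],[0,0,0],0],[[0,0,-140],[0,0,0],0]])

```text
time_s: 13.4
ee_pos: [0.5296, 0.0348, 0.1902]
tool_rot: [0.062, 3.139, -0.0]
ft_force: [0.4, 0.2, -3.3]
finger_gap: 0.0436
```

```bash
python3 -c "
from h import *
st(); rel(.493,-.263,.18);
s=manip.get_image('side'); cv2.imwrite('pics/s5.png',s)"
```

```text
13.4 [0.5296 0.0348 0.1902] [ 0.062  3.139 -0.   ] [ 0.4  0.2 -3.3] 0.0436
shift [  24.8 -299.    10.2] turn [0.    0.002 0.   ]
```

View pics/s5.png

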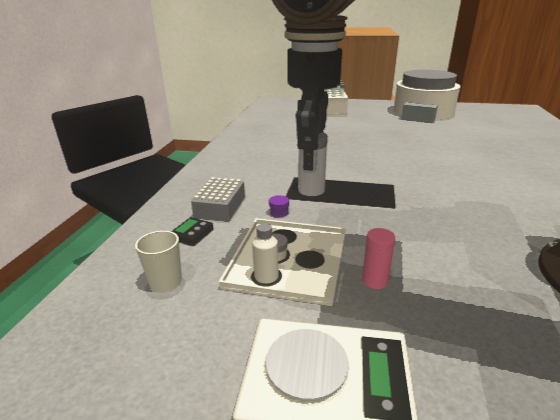

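The canister is held upright at (312,165). It goes to mat spot x=0.493.

Request:
servo_tool(plan=[[[3,-35,0],[0,0,0],0],[[6,-75,0],[0,0,0],0],[[9,-115,0],[0,0,0],0],[[13,-155,0],[0,0,0],0],[[16,-195,0],[0,0,0],0],[[20,-235,0],[0,0,0],0],[[23,-270,0],[0,0,0],0],[[25,-292,0],[0,0,0],0],[[25,-299,10],[0,0,0],0],[[25,-299,30],[0,0,0],0]])

```text
time_s: 14.45
ee_pos: [0.4924, -0.2638, 0.1581]
tool_rot: [0.065, 3.14, -0.0]
ft_force: [0.2, -0.1, -2.9]
finger_gap: 0.0435
```

Request:
servo_tool(plan=[[[0,0,20],[0,0,0],0],[[0,0,40],[0,0,0],0],[[0,0,60],[0,0,0],0],[[0,0,80],[0,0,0],0],[[0,0,95],[0,0,0],0],[[0,0,105],[0,0,0],0],[[0,0,108],[0,0,0],0],[[0,0,108],[0,0,0],0],[[0,0,108],[0,0,0],0],[[0,0,108],[0,0,0],0]])

```text
time_s: 15.45
ee_pos: [0.4927, -0.2631, 0.0515]
tool_rot: [0.062, 3.14, -0.001]
ft_force: [0.1, 0.9, -2.2]
finger_gap: 0.0434
```

```bash
python3 -c "
from h import *
st(); rel(.493,-.263,.0453)"
```

```text
15.45 [ 0.4927 -0.2631  0.0515] [ 6.20e-02  3.14e+00 -1.00e-03] [ 0.1  0.9 -2.2] 0.0434
shift [-0.3  0.1  6.2] turn [-0.001  0.001  0.   ]
```

Request:
servo_tool(plan=[[[0,0,3],[0,0,0],0],[[0,0,5],[0,0,0],0],[[0,0,6.5],[0,0,0],0],[[0,0,6.5],[0,0,0],0],[[0,0,6.5],[0,0,0],55],[[0,0,6.5],[0,0,0],65],[[0,0,6.5],[0,0,0],80],[[0,0,6.5],[0,0,0],100],[[0,0,6.5],[0,0,0],100],[[0,0,6.5],[0,0,0],100]])

```text
time_s: 16.45
ee_pos: [0.4924, -0.2629, 0.0443]
tool_rot: [-0.063, -3.141, -0.0]
ft_force: [-1.0, 0.6, -0.4]
finger_gap: 0.0854
```

Request:
servo_tool(plan=[[[0,0,0],[0,0,0],100],[[0,0,-10],[0,0,0],100],[[0,0,-25],[0,0,0],100],[[0,0,-45],[0,0,0],100],[[0,0,-70],[0,0,0],100],[[0,0,-100],[0,0,0],100],[[0,0,-130],[0,0,0],100],[[0,0,-145],[0,0,0],100],[[0,0,-150],[0,0,0],100],[[0,0,-150],[0,0,0],100]])

```text
time_s: 17.45
ee_pos: [0.4924, -0.2629, 0.1951]
tool_rot: [0.063, 3.14, -0.001]
ft_force: [0.0, -0.4, -0.4]
finger_gap: 0.0855
```

```bash
python3 -c "
from h import *
st(); rel(.596,.0955,.0473)
s=manip.get_image('side'); cv2.imwrite('pics/s6.png',s)"
```

```text
17.45 [ 0.4924 -0.2629  0.1951] [ 6.30e-02  3.14e+00 -1.00e-03] [ 0.  -0.4 -0.4] 0.0855
shift [-89.1 362.4 147.7] turn [-0.001  0.001  0.   ]
```

View pics/s6.png

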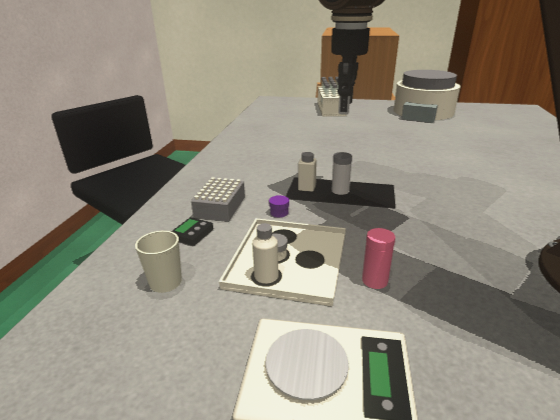

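The canister stands on the mat at (342,174). Now the round bottle.

Request:
servo_tool(plan=[[[-9,40,0],[0,0,0],100],[[-20,85,0],[0,0,0],100],[[-31,130,0],[0,0,0],100],[[-42,175,0],[0,0,0],100],[[-53,220,0],[0,0,0],100],[[-64,262,0],[0,0,0],100],[[-75,305,0],[0,0,0],100],[[-84,340,0],[0,0,0],100],[[-89,357,5],[0,0,0],100],[[-89,362,20],[0,0,0],100]])

```text
time_s: 18.5
ee_pos: [0.5963, 0.0969, 0.1738]
tool_rot: [0.059, 3.14, 0.0]
ft_force: [-0.5, -0.3, -0.7]
finger_gap: 0.0854
```

Request:
servo_tool(plan=[[[0,0,10],[0,0,0],100],[[0,0,20],[0,0,0],100],[[0,0,30],[0,0,0],100],[[0,0,30],[0,0,0],100],[[0,0,30],[0,0,0],100],[[0,0,30],[0,0,0],100],[[0,0,30],[0,0,0],100],[[0,0,30],[0,0,0],100],[[0,0,30],[0,0,0],100],[[0,0,30],[0,0,0],100]])

```text
time_s: 19.5
ee_pos: [0.5958, 0.0953, 0.1445]
tool_rot: [0.062, 3.141, 0.0]
ft_force: [0.3, 0.2, 0.3]
finger_gap: 0.0856
```

```bash
python3 -c "
from h import *
st(); rel(.596,.0955,.0473)"
```

```text
19.5 [0.5958 0.0953 0.1445] [0.062 3.141 0.   ] [0.3 0.2 0.3] 0.0856
shift [-0.2  0.2 97.2] turn [0. 0. 0.]
```

Request:
servo_tool(plan=[[[0,0,15],[0,0,0],100],[[0,0,30],[0,0,0],100],[[0,0,45],[0,0,0],100],[[0,0,60],[0,0,0],100],[[0,0,75],[0,0,0],100],[[0,0,87],[0,0,0],100],[[0,0,94],[0,0,0],100],[[0,0,97],[0,0,0],100],[[0,0,97],[0,0,0],100],[[0,0,97],[0,0,0],100]])

```text
time_s: 20.5
ee_pos: [0.5961, 0.0953, 0.0479]
tool_rot: [0.062, 3.14, 0.0]
ft_force: [0.1, -0.0, 1.2]
finger_gap: 0.0857
```

Request:
servo_tool(plan=[[[0,0,0],[0,0,0],0],[[0,0,0],[0,0,0],0],[[0,0,0],[0,0,0],0],[[0,0,0],[0,0,0],0],[[0,0,0],[0,0,0],0],[[0,0,0],[0,0,0],0],[[0,0,0],[0,0,0],0],[[0,0,0],[0,0,0],0],[[0,0,0],[0,0,0],0],[[0,0,0],[0,0,0],0]])

```text
time_s: 21.5
ee_pos: [0.596, 0.0952, 0.0479]
tool_rot: [0.063, 3.14, 0.0]
ft_force: [-1.0, -0.3, 5.9]
finger_gap: 0.0409
```

Request:
servo_tool(plan=[[[0,0,-5],[0,0,0],0],[[0,0,-15],[0,0,0],0],[[0,0,-30],[0,0,0],0],[[0,0,-50],[0,0,0],0],[[0,0,-70],[0,0,0],0],[[0,0,-90],[0,0,0],0],[[0,0,-110],[0,0,0],0],[[0,0,-130],[0,0,0],0],[[0,0,-140],[0,0,0],0],[[0,0,-140],[0,0,0],0]])

```text
time_s: 22.5
ee_pos: [0.5962, 0.0953, 0.1893]
tool_rot: [0.062, 3.138, 0.0]
ft_force: [-0.5, -0.1, -2.5]
finger_gap: 0.0409
```

```bash
python3 -c "
from h import *
st(); rel(.412,-.261,.187);
s=manip.get_image('side'); cv2.imwrite('pics/s7.png',s)"
```

```text
22.5 [0.5962 0.0953 0.1893] [0.062 3.138 0.   ] [-0.5 -0.1 -2.5] 0.0409
shift [ 169.9 -363.3    1.7] turn [0.    0.003 0.   ]
```

View pics/s7.png

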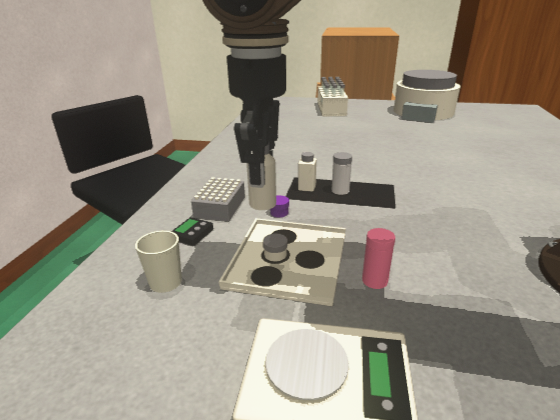

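The round bottle is held upright at (262,180), and the pot is alone on its pad at (276,246). I'm carrying the bottle to the mat's near end.

Request:
servo_tool(plan=[[[15,-32,0],[0,0,0],0],[[33,-70,0],[0,0,0],0],[[52,-110,0],[0,0,0],0],[[71,-151,0],[0,0,0],0],[[90,-192,0],[0,0,0],0],[[109,-233,0],[0,0,0],0],[[128,-274,0],[0,0,0],0],[[147,-314,0],[0,0,0],0],[[162,-347,0],[0,0,0],0],[[170,-363,0],[0,0,0],0]])

```text
time_s: 23.55
ee_pos: [0.4099, -0.2627, 0.1865]
tool_rot: [-0.066, -3.14, -0.001]
ft_force: [0.2, -0.2, -1.8]
finger_gap: 0.0406
```

Request:
servo_tool(plan=[[[0,0,0],[0,0,0],0],[[0,0,20],[0,0,0],0],[[0,0,40],[0,0,0],0],[[0,0,60],[0,0,0],0],[[0,0,80],[0,0,0],0],[[0,0,100],[0,0,0],0],[[0,0,115],[0,0,0],0],[[0,0,128],[0,0,0],0],[[0,0,135],[0,0,0],0],[[0,0,135],[0,0,0],0]])

```text
time_s: 24.55
ee_pos: [0.4113, -0.2599, 0.0514]
tool_rot: [-0.062, -3.139, -0.002]
ft_force: [0.2, 0.0, -2.9]
finger_gap: 0.0408
```

```bash
python3 -c "
from h import *
st(); rel(.412,-.261,.0439)"
```

```text
24.55 [ 0.4113 -0.2599  0.0514] [-6.200e-02 -3.139e+00 -2.000e-03] [ 0.2  0.  -2.9] 0.0408
shift [-0.8 -1.1  7.5] turn [ 0.001 -0.002  0.001]
```

Request:
servo_tool(plan=[[[0,0,3],[0,0,0],0],[[0,0,6],[0,0,0],0],[[0,0,8],[0,0,0],0],[[0,0,8],[0,0,0],0],[[0,0,8],[0,0,0],52],[[0,0,8],[0,0,0],65],[[0,0,8],[0,0,0],80],[[0,0,8],[0,0,0],100],[[0,0,8],[0,0,0],100],[[0,0,8],[0,0,0],100]])

```text
time_s: 25.55
ee_pos: [0.4115, -0.2607, 0.0444]
tool_rot: [0.062, 3.141, 0.0]
ft_force: [0.5, 0.2, 0.0]
finger_gap: 0.0852
```

Request:
servo_tool(plan=[[[0,0,0],[0,0,0],100],[[0,0,-10],[0,0,0],100],[[0,0,-25],[0,0,0],100],[[0,0,-45],[0,0,0],100],[[0,0,-70],[0,0,0],100],[[0,0,-100],[0,0,0],100],[[0,0,-130],[0,0,0],100],[[0,0,-145],[0,0,0],100],[[0,0,-150],[0,0,0],100],[[0,0,-150],[0,0,0],100]])

```text
time_s: 26.55
ee_pos: [0.4115, -0.2607, 0.195]
tool_rot: [0.062, 3.14, -0.001]
ft_force: [-0.0, -0.0, 0.1]
finger_gap: 0.0851
```

```bash
python3 -c "
from h import *
st(); rel(.593,.0328,.06);rel(.593,.0328,.013)
s=manip.get_image('side'); cv2.imwrite('pics/s8.png',s)
s=manip.get_image('top'); cv2.imwrite('pics/t8.png',s)"
```

```text
26.55 [ 0.4115 -0.2607  0.195 ] [ 6.20e-02  3.14e+00 -1.00e-03] [-0.  -0.   0.1] 0.0851
shift [-169.6  300.6  135. ] turn [-0.001  0.001  0.   ]
shift [-169.5  300.6  182. ] turn [-0.001  0.001  0.   ]
```

View pics/s8.png

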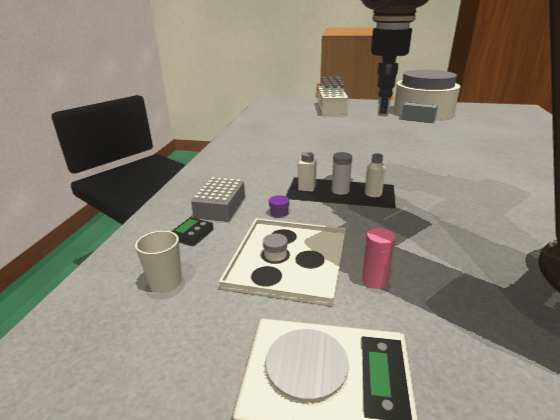

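View pics/t8.png

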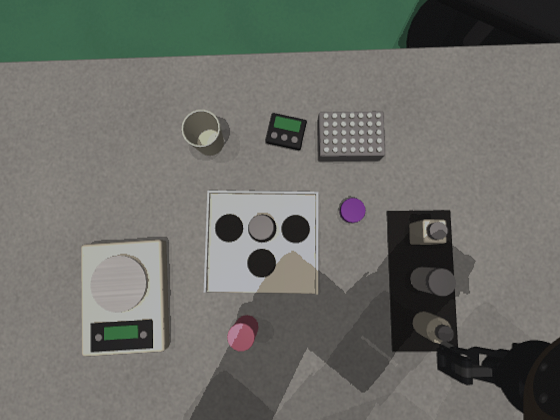

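All three stand on the mat (top view: (432,231), (435,281), (438,328)), and the pot is still on its pad at (262,228). The empty pads are now visible, so I'll measure their centres directly.

```bash
python3 -c "
from h import *
g=cv2.cvtColor(cv2.imread('pics/t8.png'),cv2.COLOR_BGR2GRAY)
for n,(a,b,c,d) in dict(round=(212,210,246,245),square=(278,210,314,245),can=(245,246,279,281)).items():
    m=(g[b:d,a:c]<60).astype(np.uint8); M=cv2.moments(m,True); u=(a+M['m10']/M['m00'],b+M['m01']/M['m00']); print(n,m.sum(),ray('top',u,.008).round(4))
"
```

```text
round 581 [0.5967 0.0959 0.008 ]
square 582 [ 0.5917 -0.0299  0.008 ]
can 610 [0.5291 0.0354 0.008 ]
```

Request:
servo_tool(plan=[[[-16,28,0],[0,0,0],100],[[-35,62,0],[0,0,0],100],[[-54,96,0],[0,0,0],100],[[-73,130,0],[0,0,0],100],[[-92,164,0],[0,0,0],100],[[-111,198,0],[0,0,0],100],[[-130,232,5],[0,0,0],100],[[-149,266,20],[0,0,0],100],[[-164,291,35],[0,0,0],100],[[-169.5,300.5,55],[0,0,0],100]])

```text
time_s: 27.65
ee_pos: [0.5937, 0.0351, 0.1378]
tool_rot: [-0.059, -3.141, -0.0]
ft_force: [-0.5, -0.2, -0.1]
finger_gap: 0.0852
```

Request:
servo_tool(plan=[[[0,0,20],[0,0,0],100],[[0,0,40],[0,0,0],100],[[0,0,60],[0,0,0],100],[[0,0,75],[0,0,0],100],[[0,0,80],[0,0,0],100],[[0,0,80],[0,0,0],100],[[0,0,80],[0,0,0],100],[[0,0,80],[0,0,0],100],[[0,0,80],[0,0,0],100],[[0,0,80],[0,0,0],100]])

```text
time_s: 28.65
ee_pos: [0.5929, 0.0328, 0.0599]
tool_rot: [0.062, 3.14, 0.0]
ft_force: [-0.1, -0.7, -0.0]
finger_gap: 0.0853
```

```bash
python3 -c "
from h import *
st(); rel(.593,.0328,.013)"
```

```text
28.65 [0.5929 0.0328 0.0599] [0.062 3.14  0.   ] [-0.1 -0.7 -0. ] 0.0853
shift [-0.   0.  46.9] turn [0.    0.001 0.   ]
```

Request:
servo_tool(plan=[[[0,0,10],[0,0,0],100],[[0,0,20],[0,0,0],100],[[0,0,30],[0,0,0],100],[[0,0,38],[0,0,0],100],[[0,0,43],[0,0,0],100],[[0,0,45.5],[0,0,0],100],[[0,0,45.5],[0,0,0],100],[[0,0,45.5],[0,0,0],100],[[0,0,45.5],[0,0,0],100],[[0,0,45.5],[0,0,0],100]])

```text
time_s: 29.65
ee_pos: [0.5929, 0.0328, 0.0143]
tool_rot: [0.063, 3.14, 0.0]
ft_force: [0.3, 0.5, -0.4]
finger_gap: 0.0855
```

Request:
servo_tool(plan=[[[0,0,0],[0,0,0],0],[[0,0,0],[0,0,0],0],[[0,0,0],[0,0,0],0],[[0,0,0],[0,0,0],0],[[0,0,0],[0,0,0],0],[[0,0,0],[0,0,0],0],[[0,0,0],[0,0,0],0],[[0,0,0],[0,0,0],0],[[0,0,0],[0,0,0],0],[[0,0,0],[0,0,0],0]])

```text
time_s: 30.65
ee_pos: [0.5929, 0.0328, 0.0142]
tool_rot: [0.062, 3.141, 0.0]
ft_force: [-2.1, 0.3, 5.9]
finger_gap: 0.0448
```

Request:
servo_tool(plan=[[[0,0,-5],[0,0,0],0],[[0,0,-15],[0,0,0],0],[[0,0,-30],[0,0,0],0],[[0,0,-50],[0,0,0],0],[[0,0,-70],[0,0,0],0],[[0,0,-90],[0,0,0],0],[[0,0,-105],[0,0,0],0],[[0,0,-110],[0,0,0],0],[[0,0,-110],[0,0,0],0],[[0,0,-110],[0,0,0],0]])

```text
time_s: 31.65
ee_pos: [0.5925, 0.0328, 0.1236]
tool_rot: [-0.062, -3.14, -0.0]
ft_force: [-0.1, 0.0, -1.1]
finger_gap: 0.0448
```

```bash
python3 -c "
from h import *
st(); rel(.4995,.287,.125);rel(.4995,.287,.0545)
s=manip.get_image('side'); cv2.imwrite('pics/s9.png',s)"
```

```text
31.65 [0.5925 0.0328 0.1236] [-0.062 -3.14  -0.   ] [-0.1  0.  -1.1] 0.0448
shift [103.  250.3  -1.3] turn [ 0.    -0.001  0.   ]
shift [103.  250.3  69.2] turn [ 0.    -0.001  0.   ]
```

View pics/s9.png

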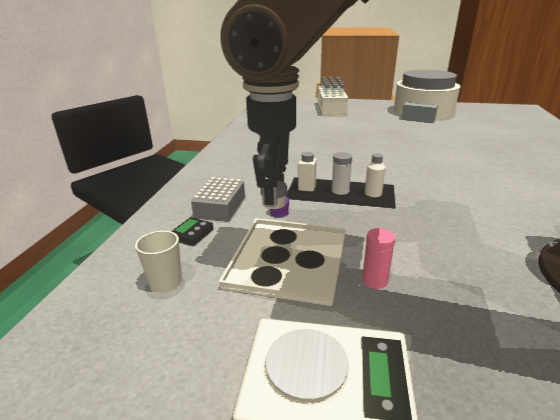

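The pot is lifted and level at (277,194). I'm moving it over the pan.

Request:
servo_tool(plan=[[[9,22,0],[0,0,0],0],[[21,52,0],[0,0,0],0],[[33,82,0],[0,0,0],0],[[46,112,0],[0,0,0],0],[[59,142,0],[0,0,0],0],[[71,172,0],[0,0,0],0],[[83,202,0],[0,0,0],0],[[94,228,0],[0,0,0],0],[[101,245,0],[0,0,0],0],[[103,250,0],[0,0,0],0]])

```text
time_s: 32.7
ee_pos: [0.4988, 0.2881, 0.1231]
tool_rot: [-0.059, -3.14, 0.001]
ft_force: [-0.3, 0.5, -1.9]
finger_gap: 0.0446
```

Request:
servo_tool(plan=[[[0,0,0],[0,0,0],0],[[0,0,10],[0,0,0],0],[[0,0,20],[0,0,0],0],[[0,0,30],[0,0,0],0],[[0,0,40],[0,0,0],0],[[0,0,50],[0,0,0],0],[[0,0,57],[0,0,0],0],[[0,0,60],[0,0,0],0],[[0,0,60],[0,0,0],0],[[0,0,60],[0,0,0],0]])

```text
time_s: 33.7
ee_pos: [0.5, 0.2868, 0.0642]
tool_rot: [0.062, 3.141, 0.0]
ft_force: [0.1, -0.4, -1.5]
finger_gap: 0.0449
```

```bash
python3 -c "
from h import *
st(); rel(.4995,.287,.0542)
s=manip.get_image('side'); cv2.imwrite('pics/s10.png',cv2.resize(s[220:420,200:460],None,fx=2.5,fy=2.5))"
```

```text
33.7 [0.5    0.2868 0.0642] [0.062 3.141 0.   ] [ 0.1 -0.4 -1.5] 0.0449
shift [ 0.5  0.2 10. ] turn [0. 0. 0.]
```

View pics/s10.png

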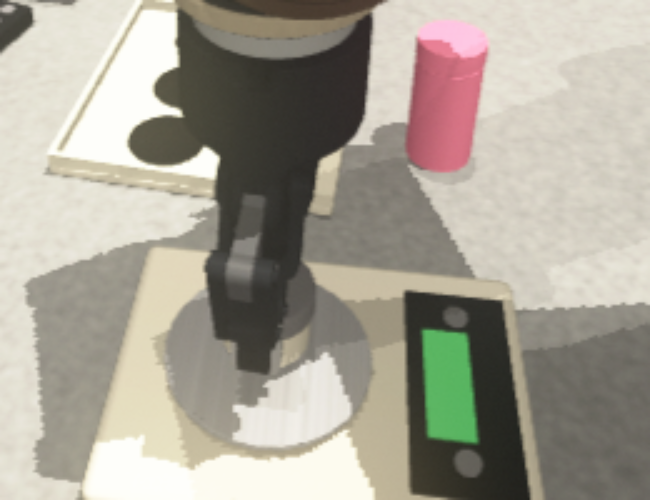

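The pot hovers about 10 mm over the pan centre, near (270,340) in the crop. Next I set it down and release.

Request:
servo_tool(plan=[[[0,0,3],[0,0,0],0],[[0,0,6],[0,0,0],0],[[0,0,9],[0,0,0],0],[[0,0,10.2],[0,0,0],0],[[0,0,10.2],[0,0,0],0],[[0,0,10.2],[0,0,0],57],[[0,0,10.2],[0,0,0],65],[[0,0,10.2],[0,0,0],80],[[0,0,10.2],[0,0,0],100],[[0,0,10.2],[0,0,0],100]])

```text
time_s: 34.75
ee_pos: [0.4998, 0.2867, 0.0537]
tool_rot: [-0.062, -3.141, -0.0]
ft_force: [-1.1, -0.9, 0.7]
finger_gap: 0.0853
```

Request:
servo_tool(plan=[[[0,0,0],[0,0,0],100],[[0,0,0],[0,0,0],100],[[0,0,-10],[0,0,0],100],[[0,0,-25],[0,0,0],100],[[0,0,-45],[0,0,0],100],[[0,0,-70],[0,0,0],100],[[0,0,-95],[0,0,0],100],[[0,0,-115],[0,0,0],100],[[0,0,-130],[0,0,0],100],[[0,0,-135],[0,0,0],100]])

```text
time_s: 35.75
ee_pos: [0.5002, 0.2869, 0.191]
tool_rot: [0.062, 3.138, 0.002]
ft_force: [-0.7, -0.3, -0.0]
finger_gap: 0.0852
```

```bash
python3 -c "
from h import *
st(); rel(.4115,-.2607,.187)
s=manip.get_image('side'); cv2.imwrite('pics/s11.png',s)
s=manip.get_image('top'); cv2.imwrite('pics/t11.png',s)"
```

```text
35.75 [0.5002 0.2869 0.191 ] [6.200e-02 3.138e+00 2.000e-03] [-0.7 -0.3 -0. ] 0.0852
shift [  66.9 -550.7    3.1] turn [0.001 0.003 0.   ]
```

View pics/s11.png

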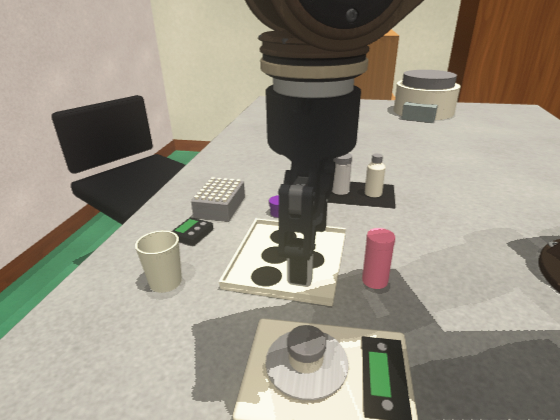

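The pot stands upright on the pan at (307,348), clear of the gripper. Now the containers go back, starting with the canister.

Request:
servo_tool(plan=[[[0,-25,0],[0,0,0],100],[[0,-65,0],[0,0,0],100],[[0,-110,0],[0,0,0],100],[[0,-155,0],[0,0,0],100],[[0,-200,0],[0,0,0],100],[[0,-245,0],[0,0,0],100],[[0,-290,0],[0,0,0],100],[[0,-335,0],[0,0,0],100],[[0,-375,0],[0,0,0],100],[[0,-400,0],[0,0,0],100]])

```text
time_s: 36.85
ee_pos: [0.4833, -0.1154, 0.1879]
tool_rot: [-0.065, -3.14, -0.001]
ft_force: [0.2, 1.5, 0.7]
finger_gap: 0.0854
```

```bash
python3 -c "
from h import *
st(); rel(.4925,-.263,.15)
g=manip.get_image('top'); cv2.imwrite('pics/t12.png',g)"
```

```text
36.85 [ 0.4833 -0.1154  0.1879] [-6.50e-02 -3.14e+00 -1.00e-03] [0.2 1.5 0.7] 0.0854
shift [ -15.4 -147.1   37.8] turn [ 0.    -0.001 -0.001]
```

View pics/t12.png

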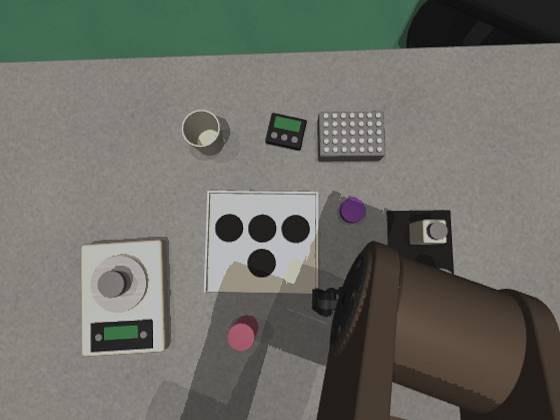

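```bash
python3 -c "
from h import *
g=cv2.imread('pics/t12.png'); c=cv2.resize(g[240:330,70:170],None,fx=6,fy=6,interpolation=cv2.INTER_CUBIC); cv2.imwrite('pics/c12.png',c)
print(proj('top',[.5,.287,.082]),proj('side',[.5,.287,.082]))"
```

```text
[109.8111173 284.5179152] [307.20515916 338.95291577]
```

View pics/c12.png

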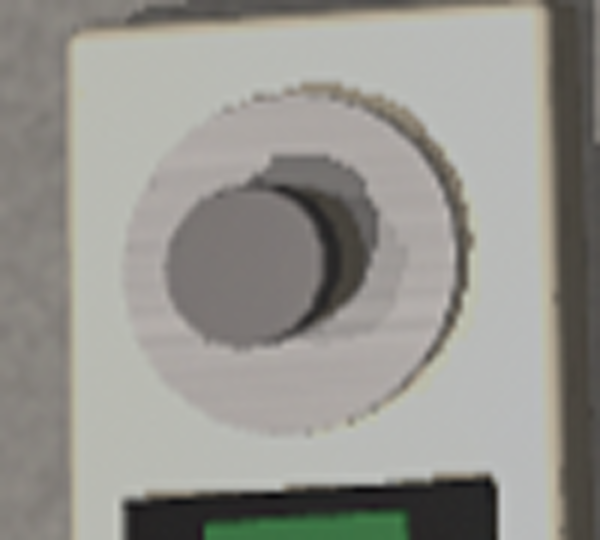

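Request:
servo_tool(plan=[[[-3,-25,5],[0,0,0],100],[[-7,-60,10],[0,0,0],100],[[-11,-95,15],[0,0,0],100],[[-14,-130,20],[0,0,0],100],[[-15.5,-147,30],[0,0,0],100],[[-15.5,-147,38],[0,0,0],100],[[-15.5,-147,38],[0,0,0],100],[[-15.5,-147,38],[0,0,0],100],[[-15.5,-147,38],[0,0,0],100],[[-15.5,-147,38],[0,0,0],100]])

```text
time_s: 37.9
ee_pos: [0.4938, -0.2598, 0.1512]
tool_rot: [0.061, 3.14, -0.0]
ft_force: [0.4, -0.7, -0.2]
finger_gap: 0.0855
```

```bash
python3 -c "
from h import *
st(); rel(.4925,-.263,.0445)
g=manip.get_image('side'); cv2.imwrite('pics/s13.png',g)"
```

```text
37.9 [ 0.4938 -0.2598  0.1512] [ 0.061  3.14  -0.   ] [ 0.4 -0.7 -0.2] 0.0855
shift [  1.2  -3.2 106.7] turn [-0.     0.001  0.001]
```

View pics/s13.png

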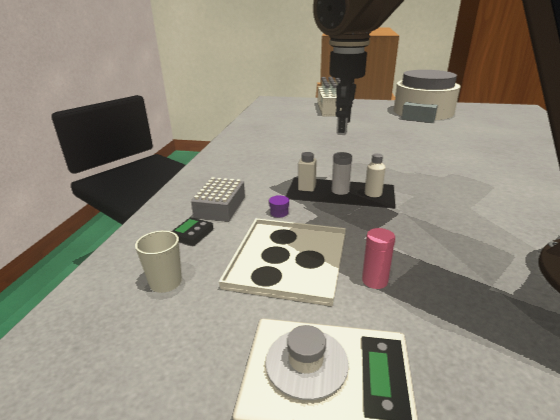

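The pot lid sits within about 2 mm of its expected place on the pan (pixel 110.8,283.9 against 109.8,284.5). Grasping the canister.

Request:
servo_tool(plan=[[[1,-3,15],[0,0,0],100],[[1,-3,30],[0,0,0],100],[[1,-3,45],[0,0,0],100],[[1,-3,60],[0,0,0],100],[[1,-3,75],[0,0,0],100],[[1,-3,90],[0,0,0],100],[[1,-3,101],[0,0,0],100],[[1,-3,106],[0,0,0],100],[[1,-3,106],[0,0,0],100],[[1,-3,106],[0,0,0],100]])

```text
time_s: 38.95
ee_pos: [0.4927, -0.2635, 0.0451]
tool_rot: [0.062, 3.14, -0.0]
ft_force: [0.0, 0.8, 0.6]
finger_gap: 0.0852
```

Request:
servo_tool(plan=[[[0,0,0],[0,0,0],0],[[0,0,0],[0,0,0],0],[[0,0,0],[0,0,0],0],[[0,0,0],[0,0,0],0],[[0,0,0],[0,0,0],0],[[0,0,0],[0,0,0],0],[[0,0,0],[0,0,0],0],[[0,0,0],[0,0,0],0],[[0,0,0],[0,0,0],0],[[0,0,0],[0,0,0],0]])

```text
time_s: 39.95
ee_pos: [0.4925, -0.2634, 0.0451]
tool_rot: [0.062, 3.141, -0.0]
ft_force: [-0.3, 1.9, 7.0]
finger_gap: 0.0436
```

```bash
python3 -c "
from h import *
st()"
```

```text
39.95 [ 0.4925 -0.2634  0.0451] [ 0.062  3.141 -0.   ] [-0.3  1.9  7. ] 0.0436
```

Request:
servo_tool(plan=[[[0,0,-5],[0,0,0],0],[[0,0,-15],[0,0,0],0],[[0,0,-30],[0,0,0],0],[[0,0,-50],[0,0,0],0],[[0,0,-70],[0,0,0],0],[[0,0,-90],[0,0,0],0],[[0,0,-110],[0,0,0],0],[[0,0,-130],[0,0,0],0],[[0,0,-140],[0,0,0],0],[[0,0,-140],[0,0,0],0]])

```text
time_s: 40.95
ee_pos: [0.4927, -0.2637, 0.1861]
tool_rot: [0.062, 3.139, -0.002]
ft_force: [0.4, 0.3, -3.2]
finger_gap: 0.0435
```

```bash
python3 -c "
from h import *
st(); rel(.5295,.0355,.0485)"
```

```text
40.95 [ 0.4927 -0.2637  0.1861] [ 6.200e-02  3.139e+00 -2.000e-03] [ 0.4  0.3 -3.2] 0.0435
shift [-24.6 300.6 137.3] turn [-0.001  0.002  0.   ]
```

Canister grasp confirmed (gap 43.5 mm). I'm carrying it back to its pad.

Request:
servo_tool(plan=[[[-2,25,0],[0,0,0],0],[[-5,60,0],[0,0,0],0],[[-8,98,0],[0,0,0],0],[[-11,136,0],[0,0,0],0],[[-14,174,0],[0,0,0],0],[[-17,212,0],[0,0,0],0],[[-20,248,0],[0,0,0],0],[[-23,278,0],[0,0,0],0],[[-24.5,295,0],[0,0,0],0],[[-24.5,300.5,0],[0,0,0],0]])

```text
time_s: 41.95
ee_pos: [0.5285, 0.0374, 0.1838]
tool_rot: [-0.059, -3.14, -0.0]
ft_force: [0.0, 0.3, -2.5]
finger_gap: 0.0431
```

Request:
servo_tool(plan=[[[0,0,5],[0,0,0],0],[[0,0,25],[0,0,0],0],[[0,0,45],[0,0,0],0],[[0,0,65],[0,0,0],0],[[0,0,85],[0,0,0],0],[[0,0,105],[0,0,0],0],[[0,0,120],[0,0,0],0],[[0,0,128],[0,0,0],0],[[0,0,128],[0,0,0],0],[[0,0,128],[0,0,0],0]])

```text
time_s: 42.95
ee_pos: [0.529, 0.0354, 0.057]
tool_rot: [0.063, 3.141, 0.0]
ft_force: [0.1, 0.3, -2.5]
finger_gap: 0.0434
```

```bash
python3 -c "
from h import *
st(); rel(.5295,.0355,.049)"
```

```text
42.95 [0.529  0.0354 0.057 ] [0.063 3.141 0.   ] [ 0.1  0.3 -2.5] 0.0434
shift [-0.5  0.1  8. ] turn [ 0.  0. -0.]
```

Request:
servo_tool(plan=[[[0,0,3],[0,0,0],0],[[0,0,6],[0,0,0],0],[[0,0,8.3],[0,0,0],0],[[0,0,8.3],[0,0,0],0],[[0,0,8.3],[0,0,0],55],[[0,0,8.3],[0,0,0],65],[[0,0,8.3],[0,0,0],80],[[0,0,8.3],[0,0,0],100],[[0,0,8.3],[0,0,0],100],[[0,0,8.3],[0,0,0],100]])

```text
time_s: 43.95
ee_pos: [0.5289, 0.0358, 0.0484]
tool_rot: [0.063, 3.141, 0.0]
ft_force: [0.0, -0.9, 0.5]
finger_gap: 0.0853
```

Request:
servo_tool(plan=[[[0,0,0],[0,0,0],100],[[0,0,-10],[0,0,0],100],[[0,0,-25],[0,0,0],100],[[0,0,-45],[0,0,0],100],[[0,0,-70],[0,0,0],100],[[0,0,-100],[0,0,0],100],[[0,0,-130],[0,0,0],100],[[0,0,-140],[0,0,0],100],[[0,0,-142],[0,0,0],100],[[0,0,-142],[0,0,0],100]])

```text
time_s: 44.95
ee_pos: [0.5285, 0.0358, 0.1901]
tool_rot: [-0.062, -3.141, -0.0]
ft_force: [-0.7, 0.2, -0.4]
finger_gap: 0.0855
```

```bash
python3 -c "
from h import *
st(); rel(.5755,-.2638,.15)
g=manip.get_image('side'); cv2.imwrite('pics/s14.png',g)"
```

```text
44.95 [0.5285 0.0358 0.1901] [-0.062 -3.141 -0.   ] [-0.7  0.2 -0.4] 0.0855
shift [ -58.9 -297.5   40. ] turn [ 0. -0.  0.]
```

View pics/s14.png

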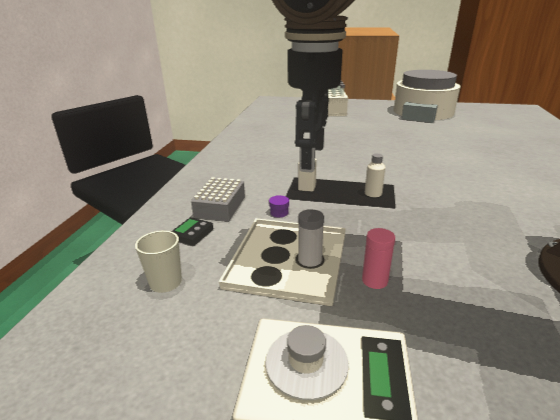

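The canister is back upright on its near pad at (311,240). Next is the square bottle.

Request:
servo_tool(plan=[[[-5,-25,0],[0,0,0],100],[[-12,-60,0],[0,0,0],100],[[-19,-98,0],[0,0,0],100],[[-26,-136,0],[0,0,0],100],[[-33,-174,0],[0,0,0],100],[[-41,-212,0],[0,0,0],100],[[-49,-248,10],[0,0,0],100],[[-55,-278,20],[0,0,0],100],[[-59,-297.5,30],[0,0,0],100],[[-59,-297.5,40],[0,0,0],100]])

```text
time_s: 46.0
ee_pos: [0.5757, -0.2656, 0.1483]
tool_rot: [-0.066, -3.14, -0.001]
ft_force: [-0.5, 0.1, 0.3]
finger_gap: 0.0851
```

Request:
servo_tool(plan=[[[0,0,0],[0,0,0],100],[[0,0,0],[0,0,0],100],[[0,0,0],[0,0,0],100],[[0,0,10],[0,0,0],100],[[0,0,20],[0,0,0],100],[[0,0,30],[0,0,0],100],[[0,0,40],[0,0,0],100],[[0,0,40],[0,0,0],100],[[0,0,40],[0,0,0],100],[[0,0,40],[0,0,0],100]])

```text
time_s: 47.0
ee_pos: [0.5762, -0.2639, 0.1107]
tool_rot: [0.063, 3.14, -0.0]
ft_force: [0.1, 0.2, -0.3]
finger_gap: 0.0853
```

```bash
python3 -c "
from h import *
st(); rel(.5755,-.2638,.0438)"
```

```text
47.0 [ 0.5762 -0.2639  0.1107] [ 0.063  3.14  -0.   ] [ 0.1  0.2 -0.3] 0.0853
shift [ 0.7  0.1 66.9] turn [-0.     0.001  0.   ]
```

Request:
servo_tool(plan=[[[0.5,0,12],[0,0,0],100],[[0.5,0,25],[0,0,0],100],[[0.5,0,38],[0,0,0],100],[[0.5,0,50],[0,0,0],100],[[0.5,0,60],[0,0,0],100],[[0.5,0,66],[0,0,0],100],[[0.5,0,66],[0,0,0],100],[[0.5,0,66],[0,0,0],100],[[0.5,0,66],[0,0,0],0],[[0.5,0,66],[0,0,0],0]])

```text
time_s: 48.0
ee_pos: [0.5757, -0.2639, 0.0449]
tool_rot: [0.063, 3.14, -0.001]
ft_force: [0.4, 0.7, -0.4]
finger_gap: 0.0591
```

Request:
servo_tool(plan=[[[0,0,0],[0,0,0],0],[[0,0,0],[0,0,0],0],[[0,0,0],[0,0,0],0],[[0,0,0],[0,0,0],0],[[0,0,0],[0,0,0],0],[[0,0,0],[0,0,0],0],[[0,0,0],[0,0,0],0],[[0,0,0],[0,0,0],0],[[0,0,0],[0,0,0],0],[[0,0,0],[0,0,0],0]])

```text
time_s: 49.0
ee_pos: [0.5757, -0.2638, 0.0448]
tool_rot: [0.063, 3.14, -0.0]
ft_force: [-0.0, 1.1, 5.0]
finger_gap: 0.0396
```

Request:
servo_tool(plan=[[[0,0,-5],[0,0,0],0],[[0,0,-15],[0,0,0],0],[[0,0,-30],[0,0,0],0],[[0,0,-50],[0,0,0],0],[[0,0,-70],[0,0,0],0],[[0,0,-90],[0,0,0],0],[[0,0,-110],[0,0,0],0],[[0,0,-130],[0,0,0],0],[[0,0,-140],[0,0,0],0],[[0,0,-140],[0,0,0],0]])

```text
time_s: 50.0
ee_pos: [0.5758, -0.264, 0.1863]
tool_rot: [0.062, 3.138, -0.002]
ft_force: [0.3, -0.9, -2.6]
finger_gap: 0.0394
```

```bash
python3 -c "
from h import *
st(); rel(.591,-.0298,.0485)"
```

```text
50.0 [ 0.5758 -0.264   0.1863] [ 6.200e-02  3.138e+00 -2.000e-03] [ 0.3 -0.9 -2.6] 0.0394
shift [ -5.5 234.8 137.5] turn [-0.001  0.003  0.   ]
```

Request:
servo_tool(plan=[[[0,20,0],[0,0,0],0],[[-1,47,0],[0,0,0],0],[[-2,77,0],[0,0,0],0],[[-3,107,0],[0,0,0],0],[[-4,137,0],[0,0,0],0],[[-5,167,0],[0,0,0],0],[[-5.5,197,0],[0,0,0],0],[[-5.5,220,0],[0,0,0],0],[[-5.5,232,0],[0,0,0],0],[[-5.5,235,0],[0,0,0],0]])

```text
time_s: 51.0
ee_pos: [0.5899, -0.0277, 0.1838]
tool_rot: [-0.06, -3.14, -0.0]
ft_force: [-0.1, -1.1, -3.1]
finger_gap: 0.0397
```

Request:
servo_tool(plan=[[[0,0,5],[0,0,0],0],[[0,0,25],[0,0,0],0],[[0,0,45],[0,0,0],0],[[0,0,65],[0,0,0],0],[[0,0,85],[0,0,0],0],[[0,0,105],[0,0,0],0],[[0,0,120],[0,0,0],0],[[0,0,128],[0,0,0],0],[[0,0,128],[0,0,0],0],[[0,0,128],[0,0,0],0]])

```text
time_s: 52.0
ee_pos: [0.5905, -0.0297, 0.0567]
tool_rot: [0.063, 3.141, -0.0]
ft_force: [-0.1, 1.0, -1.1]
finger_gap: 0.0397
```

```bash
python3 -c "
from h import *
st(); rel(.591,-.0298,.0488)"
```

```text
52.0 [ 0.5905 -0.0297  0.0567] [ 0.063  3.141 -0.   ] [-0.1  1.  -1.1] 0.0397
shift [-0.5 -0.1  7.9] turn [-0.  0. -0.]
```

Request:
servo_tool(plan=[[[-0.5,0,3],[0,0,0],0],[[-0.5,0,6],[0,0,0],0],[[-0.5,0,8.2],[0,0,0],0],[[-0.5,0,8.2],[0,0,0],0],[[-0.5,0,8.2],[0,0,0],52],[[-0.5,0,8.2],[0,0,0],65],[[-0.5,0,8.2],[0,0,0],80],[[-0.5,0,8.2],[0,0,0],100],[[-0.5,0,8.2],[0,0,0],100],[[-0.5,0,8.2],[0,0,0],100]])

```text
time_s: 53.0
ee_pos: [0.5908, -0.0292, 0.0482]
tool_rot: [0.062, 3.141, 0.0]
ft_force: [0.4, -0.7, -1.3]
finger_gap: 0.0851
```

Request:
servo_tool(plan=[[[0,0,0],[0,0,0],100],[[0,0,-10],[0,0,0],100],[[0,0,-25],[0,0,0],100],[[0,0,-45],[0,0,0],100],[[0,0,-70],[0,0,0],100],[[0,0,-100],[0,0,0],100],[[0,0,-130],[0,0,0],100],[[0,0,-140],[0,0,0],100],[[0,0,-142],[0,0,0],100],[[0,0,-142],[0,0,0],100]])

```text
time_s: 54.0
ee_pos: [0.5905, -0.0291, 0.1898]
tool_rot: [-0.062, -3.14, -0.0]
ft_force: [1.0, 1.0, -0.7]
finger_gap: 0.0852
```

```bash
python3 -c "
from h import *
st(); rel(.4115,-.2607,.15)
g=manip.get_image('side'); cv2.imwrite('pics/s15.png',g)"
```

```text
54.0 [ 0.5905 -0.0291  0.1898] [-0.062 -3.14  -0.   ] [ 1.   1.  -0.7] 0.0852
shift [ 169.6 -238.5   39.9] turn [ 0.    -0.001  0.   ]
```

View pics/s15.png

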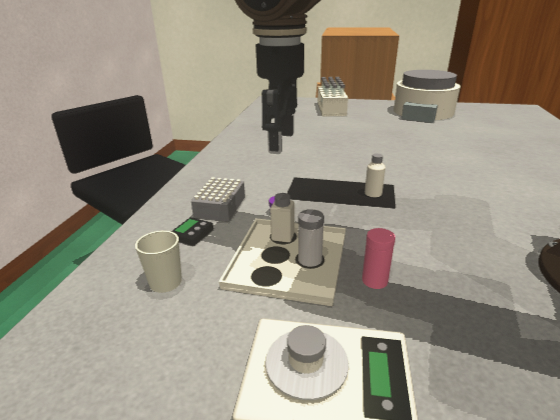

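The square bottle is back on its pad at (284,220). The round bottle on the mat at (375,177) is last.

Request:
servo_tool(plan=[[[15,-20,0],[0,0,0],100],[[36,-50,0],[0,0,0],100],[[58,-81,0],[0,0,0],100],[[80,-112,0],[0,0,0],100],[[102,-143,0],[0,0,0],100],[[124,-174,0],[0,0,0],100],[[144,-203,10],[0,0,0],100],[[160,-225,20],[0,0,0],100],[[168,-236,30],[0,0,0],100],[[169.5,-238.5,40],[0,0,0],100]])

```text
time_s: 55.05
ee_pos: [0.4112, -0.2614, 0.1489]
tool_rot: [-0.065, -3.14, -0.001]
ft_force: [-0.3, 0.3, 0.1]
finger_gap: 0.0856
```

Request:
servo_tool(plan=[[[0,0,0],[0,0,0],100],[[0,0,0],[0,0,0],100],[[0,0,0],[0,0,0],100],[[0,0,10],[0,0,0],100],[[0,0,20],[0,0,0],100],[[0,0,25],[0,0,0],100],[[0,0,25],[0,0,0],100],[[0,0,25],[0,0,0],100],[[0,0,25],[0,0,0],100],[[0,0,25],[0,0,0],100]])

```text
time_s: 56.05
ee_pos: [0.4121, -0.2609, 0.1255]
tool_rot: [0.063, 3.141, -0.0]
ft_force: [0.2, 0.4, -0.0]
finger_gap: 0.0852
```

```bash
python3 -c "
from h import *
st(); rel(.4115,-.2607,.0445)"
```

```text
56.05 [ 0.4121 -0.2609  0.1255] [ 0.063  3.141 -0.   ] [ 0.2  0.4 -0. ] 0.0852
shift [ 0.6  0.2 81. ] turn [-0.  0.  0.]
```

Request:
servo_tool(plan=[[[0.5,0,14],[0,0,0],100],[[0.5,0,28],[0,0,0],100],[[0.5,0,42],[0,0,0],100],[[0.5,0,56],[0,0,0],100],[[0.5,0,70],[0,0,0],100],[[0.5,0,78],[0,0,0],100],[[0.5,0,80.5],[0,0,0],100],[[0.5,0,80.5],[0,0,0],100],[[0.5,0,80.5],[0,0,0],0],[[0.5,0,80.5],[0,0,0],0]])

```text
time_s: 57.05
ee_pos: [0.4117, -0.2609, 0.0452]
tool_rot: [0.063, 3.14, -0.001]
ft_force: [-0.2, 0.6, -1.0]
finger_gap: 0.059
```

Request:
servo_tool(plan=[[[0,0,0],[0,0,0],0],[[0,0,0],[0,0,0],0],[[0,0,0],[0,0,0],0],[[0,0,0],[0,0,0],0],[[0,0,0],[0,0,0],0],[[0,0,0],[0,0,0],0],[[0,0,0],[0,0,0],0],[[0,0,0],[0,0,0],0],[[0,0,0],[0,0,0],0],[[0,0,0],[0,0,0],0]])

```text
time_s: 58.05
ee_pos: [0.4116, -0.2608, 0.0452]
tool_rot: [0.062, 3.14, -0.001]
ft_force: [-0.6, 1.0, 5.5]
finger_gap: 0.0411
```

Request:
servo_tool(plan=[[[0,0,-5],[0,0,0],0],[[0,0,-15],[0,0,0],0],[[0,0,-30],[0,0,0],0],[[0,0,-50],[0,0,0],0],[[0,0,-70],[0,0,0],0],[[0,0,-90],[0,0,0],0],[[0,0,-115],[0,0,0],0],[[0,0,-140],[0,0,0],0],[[0,0,-150],[0,0,0],0],[[0,0,-150],[0,0,0],0]])

```text
time_s: 59.05
ee_pos: [0.4117, -0.2609, 0.196]
tool_rot: [0.062, 3.139, -0.002]
ft_force: [-0.3, 0.3, -2.8]
finger_gap: 0.0407
```

```bash
python3 -c "
from h import *
st(); rel(.596,.0955,.0485)"
```

```text
59.05 [ 0.4117 -0.2609  0.196 ] [ 6.200e-02  3.139e+00 -2.000e-03] [-0.3  0.3 -2.8] 0.0407
shift [-169.7  363.7  147.3] turn [-0.002  0.002  0.   ]
```

Request:
servo_tool(plan=[[[-14,30,0],[0,0,0],0],[[-32,68,0],[0,0,0],0],[[-51,109,0],[0,0,0],0],[[-70,150,0],[0,0,0],0],[[-89,191,0],[0,0,0],0],[[-108,232,0],[0,0,0],0],[[-127,273,0],[0,0,0],0],[[-146,313,0],[0,0,0],0],[[-162,347,0],[0,0,0],0],[[-169.5,363.5,0],[0,0,0],0]])

```text
time_s: 60.05
ee_pos: [0.5957, 0.0984, 0.1929]
tool_rot: [-0.059, -3.139, -0.0]
ft_force: [-0.2, -0.2, -1.9]
finger_gap: 0.0409
```

Request:
servo_tool(plan=[[[0,0,0],[0,0,0],0],[[0,0,10],[0,0,0],0],[[0,0,30],[0,0,0],0],[[0,0,55],[0,0,0],0],[[0,0,80],[0,0,0],0],[[0,0,105],[0,0,0],0],[[0,0,125],[0,0,0],0],[[0,0,137],[0,0,0],0],[[0,0,137],[0,0,0],0],[[0,0,137],[0,0,0],0]])

```text
time_s: 61.05
ee_pos: [0.5954, 0.0952, 0.0581]
tool_rot: [0.064, 3.141, 0.0]
ft_force: [-0.6, 0.4, -2.3]
finger_gap: 0.041
```

```bash
python3 -c "
from h import *
st(); rel(.596,.0955,.0492)"
```

```text
61.05 [0.5954 0.0952 0.0581] [0.064 3.141 0.   ] [-0.6  0.4 -2.3] 0.041
shift [-0.6  0.4  8.9] turn [ 0.  0. -0.]
```

Request:
servo_tool(plan=[[[-0.5,0.3,3],[0,0,0],0],[[-0.5,0.3,6],[0,0,0],0],[[-0.5,0.3,9.2],[0,0,0],0],[[-0.5,0.3,9.2],[0,0,0],0],[[-0.5,0.3,9.2],[0,0,0],52],[[-0.5,0.3,9.2],[0,0,0],65],[[-0.5,0.3,9.2],[0,0,0],80],[[-0.5,0.3,9.2],[0,0,0],100],[[-0.5,0.3,9.2],[0,0,0],100],[[-0.5,0.3,9.2],[0,0,0],100]])

```text
time_s: 62.05
ee_pos: [0.5958, 0.096, 0.0485]
tool_rot: [0.063, 3.141, 0.0]
ft_force: [0.3, 0.2, -1.0]
finger_gap: 0.0852
```

Request:
servo_tool(plan=[[[0,0,0],[0,0,0],100],[[0,0,-10],[0,0,0],100],[[0,0,-25],[0,0,0],100],[[0,0,-45],[0,0,0],100],[[0,0,-70],[0,0,0],100],[[0,0,-100],[0,0,0],100],[[0,0,-135],[0,0,0],100],[[0,0,-165],[0,0,0],100],[[0,0,-180],[0,0,0],100],[[0,0,-180],[0,0,0],100]])

```text
time_s: 63.05
ee_pos: [0.5964, 0.0961, 0.2322]
tool_rot: [0.062, 3.136, 0.001]
ft_force: [0.8, -0.4, -0.4]
finger_gap: 0.0855
```

Request:
servo_tool(plan=[[[0,-25,0],[0,0,0],100],[[0,-65,0],[0,0,0],100],[[0,-105,0],[0,0,0],100],[[0,-145,0],[0,0,0],100],[[0,-185,0],[0,0,0],100],[[0,-225,0],[0,0,0],100],[[0,-265,0],[0,0,0],100],[[0,-295,0],[0,0,0],100],[[0,-300,0],[0,0,0],100],[[0,-300,0],[0,0,0],100]])

```text
time_s: 64.05
ee_pos: [0.5834, -0.2043, 0.2279]
tool_rot: [-0.065, -3.14, -0.001]
ft_force: [0.4, 0.5, -0.4]
finger_gap: 0.0856
```

```bash
python3 -c "
from h import *
st()
g=manip.get_image('side'); cv2.imwrite('pics/s16.png',g)
t=manip.get_image('top'); cv2.imwrite('pics/t16.png',t)
o=cv2.imread('pics/top0.png')
c=np.hstack([cv2.resize(i[100:350,70:330],(390,375)) for i in (o,t)]); cv2.imwrite('pics/cmp16.png',c)"
```

```text
64.05 [ 0.5834 -0.2043  0.2279] [-6.50e-02 -3.14e+00 -1.00e-03] [ 0.4  0.5 -0.4] 0.0856
```

View pics/s16.png

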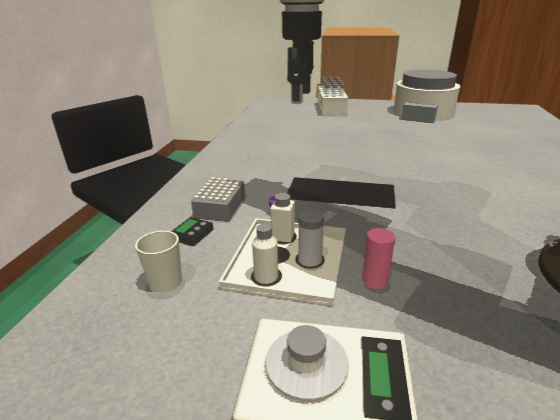

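View pics/cmp16.png

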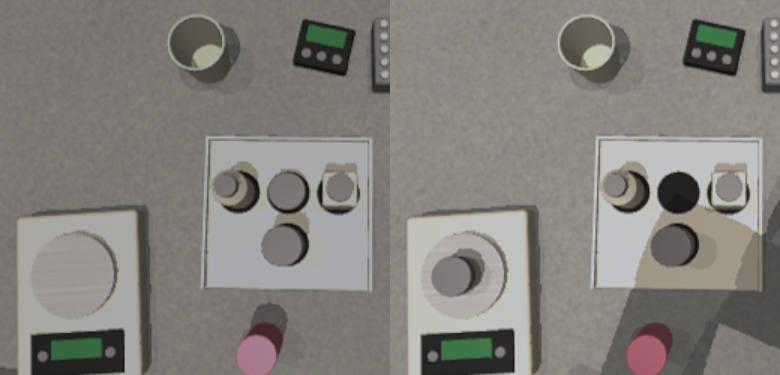

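The containers are back where they started: before and after in the comparison crop, the caps are at (224,184)/(224,184), (341,184)/(339,184) and (284,245)/(284,245). The pot is on the pan, and the beaker and timer haven't moved. The gripper is clear, so I'm handing in.

```bash
python3 -c "
from h import *
o=cv2.imread('pics/top0.png');t=cv2.imread('pics/t16.png')
print('tipbox diff',np.abs(o[95:165,310:395].astype(int)-t[95:165,310:395]).mean())
st(); print(manip.hand_in())"
```

```text
tipbox diff 17.18683473389356
64.15 [ 0.5837 -0.2028  0.2282] [-6.20e-02 -3.14e+00 -1.00e-03] [-0.1 -0.3  0.7] 0.0853
the job is handed in; nothing more can be done
None
```

```bash
python3 -c "
import cv2,numpy as np
o=cv2.imread('pics/top0.png');t=cv2.imread('pics/t16.png')
cv2.imwrite('pics/tb.png',np.hstack([cv2.resize(i[80:240,300:400],None,fx=3,fy=3) for i in(o,t)]))"
```

```text
(no output)
```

View pics/tb.png

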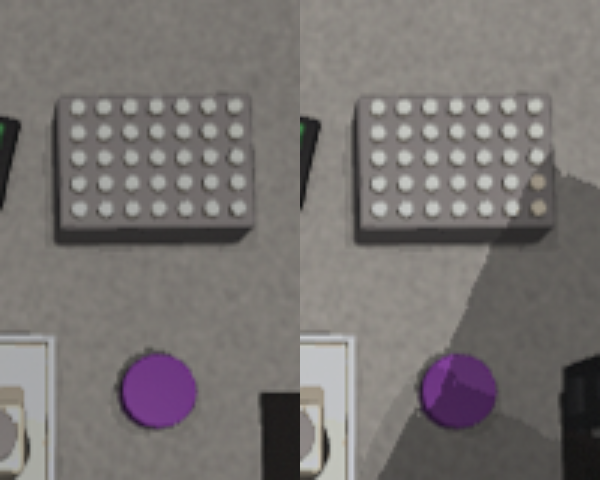

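The job is done and handed in at about 64 s of the 133 s allowed; the hand-in reports no verdict. I stood the square bottle, canister and round bottle on the mat, put the pot on the balance pan and let go, then put each container back on its own pad.

**Last checks:**
- **Containers:** all three stand upright. Before and after top views show their caps in the same place to about 1 px, roughly 2 mm.
- **Pot:** it is upright on the pan, and its lid was about 1 px (2 mm) from where a centred pot should appear.
- **Bystanders and look-alikes:** the beaker, timer, tip box and both look-alikes look unmoved.
- **Gripper:** it is open and about 0.23 m above the bench, touching nothing.

One check disagreed at first: the before and after pictures differed by about 17 grey levels at the tip box. A close crop, viewed only after handing in, showed this was brighter lighting and the arm's shadow; the box sits at the same pixels.

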